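Kit heavy nuts on the indexing carousel

ROBOT

A 6-joint arm with a two-finger parallel gripper is mounted at the origin on the work surface. World frame = base frame: x ahead of the robot, y to its left, z up, the work surface at z = 0. Lengths are in m, angles in rad, forces in N, time in s.
With the tool pointing down it reaches from about 0.2 to 0.875 m from the base axis. Payload 3.4 kg.
Tool frame: the origin (TCP) lies between the finger pads; the fingertips stand 8 mm ahead of it and the grasp point (between the pads) lies 11 mm behind it; z points along the fingers, y is the line along which they close (so a half turn about z gives the same grasp; the last joint's range is limited). The gripper opens to 94 mm and grips with 3 to 60 N. Pads are 16 mm wide; open, the fingers measure 119 mm over their backs; the gripper's body (75 mm by 177 mm) begins 78 mm behind the grasp point.
Start: joints at [-1.302, 0.276, 1.505, -0, 1.361, -0.121], TCP at [0.219, -0.532, 0.213] pointing down, gripper open.
Joint ranges: [-2.89, 2.89], [-0.75, 2.08], [0.22, 2.7], [-1.18, 4.32], [0.11, 2.71], [-2.7, 2.7]. Speed limits (rad/s): [2.57, 2.57, 3.14, 3.14, 3.14, 3.14].

INTERFACE

Orientations are given as a rotation vector (axis times angle).
In Python, from workcell import env gives the robot as it stands.
- The arm moves only by the tool jog_arm, never from a script. Its argument "plan" is a list of rows, each a list of 6 numbers: the shift along the tool's x, y, z in mm, then the turn, a rotation vector about the tool's x, y, z in degrees. A call has 1 to 8 rows; each row shifts and turns the commanded pose from where the row before left it, along the tool's axes as they then stand; what a row does not reach is not made up. A row lasts 1/8 s, in which the tool goes at most 62.5 mm and 10.7 degrees, less where a joint would pass 70% of its speed; a pose out of reach is approached as far as the arm can. A call with a gripper value outside its range is refused whole. "jaw" is the finger opening in mm, from 0 to 94, set as the call begins (left out, the last holds). The fingers move at their own pace and stop on an object; "grip_force" is the grip in N (left out, the last holds). Time passes only in rows, so rows that do not move let the fingers close. It gives the time, the measured TCP pose, the force, the opening and the grip force at its end, in the units of the state.
- env.observe(): the state, without advancing time (a new reading comes with each control period).
- env.camera(name): name is "scene" or "top"; returns a dict with "color" (480x640x3 uint8, blue, green, red), "depth" (480x640 float32, m along the optical axis (not along the pixel's ray), 0 where there is no reading), "mtx" (3x3 intrinsics, pixels), "distortion" ([k1, k2, p1, p2, k3] as OpenCV has them; the pictures are not rectified), "world_to_cam" (4x4, takes a point from world to camera coordinates). Camera axes: x right, y down, z forward; pixel columns grow to the right and rows downward; lengths in m; the calibration is good to about 2 mm. A picture is of the moment at which its call begins.
- env.close_job(): hands the job in; it is judged then, once.
The state is a dict: "time_s": time; "q": joint angles; "qvel": joint speeds; "joint_efforts": joint torques, N m; "tool_pos": TCP position; "eef_rot": TCP orientation; "ft_force": force on the tool from outside, world axes, zero at the start; "torque": the same for the moment, N m; "opening": opening from 0.0 (shut) to 1.0 (fully open); "grip_force": force on a finger pad.
Only numpy, scipy, OpenCV 4.12 (cv2) and the standard library are available. Lean on these libraries where they do the work, as an engineer would, in place of code of your own. Each camera call takes 0.05 s, during which the arm holds its last target. There are 200 camera calls.

TASK

Kit the hexagon nuts lying on the bench, one to a pot and every nut there is: turn the carousel by its spring index ring (pull it up, turn, let it snap home) until it locks with the first pot under the drop chute, put one nut into the chute, press the release tab so that it drops into the pot, then turn the carousel anticlockwise one notch on until it locks and do the same for the next nut, pot after pot. Finish with the last filled pot still locked under the shut chute, and leave the hammer, the channel and the tin alone.

Things in the scene. Friction and masses are not known exactly. Their poses are not given: they have to be found in the camera images.
- station: Kitting station fixed to the bench: round grey base 268 mm across, turning plate with 4 pots, blue post with drop chute, 3 clear guard sheets (tops 94 mm above the bench) over the empty pots: nuts get in only through the chute. Origin on the bench at the carousel's axis, x towards the chute, z up. Sheets: two beside the chute, out to 115 mm in y and 120 mm in x, one within 107 mm of the axis; the ring's path is clear.
- carousel (a joint): Turn of the carousel, rad, anticlockwise from above positive, range -0.4 to 2.2. Notches 40 degrees apart: at 0, 0.698, 1.396, 2.094 the first, second, third, fourth pot (pot0 to pot3) is under the chute; 0.013 rad play each way. Turns stiffly (0.1 Nm), stays where left. Starts between notches, short of 0 (-0.34 to -0.14).
- ring (a joint): Lift of the spring index ring, m: 0 = home, pin down in a notch, carousel locked; 0.008 = pin rides on the rim between notches; 0.018 = top stop. Above 0.009 the carousel can turn out of a notch. The spring pulls it down with 4 N at home, 9 N at the top. Let go over a notch, it snaps home.
- ring_grip (a point): Centre of the index ring: upright steel ring, 36 mm outside, of 8 mm round bar, on a dark 22 mm pillar on the carousel, 120 mm from its axis. 145 mm above the bench when home; pillar top 120 mm. Site x points outward along the radius (in the ring's plane), y along the rim (pinch the bar along y), z up (pull). At carousel value q the ring stands q + 2.094 rad anticlockwise of the station's x.
- hub (a point): On the carousel's axis, 40 mm above the bench.
- chute_mouth (a point): Centre of the drop chute's open top, 153 mm above the bench and 85 mm from the carousel's axis: a funnel of 66 mm inner diameter that narrows over 20 mm to a tube of 43 mm inner diameter, 30 mm long. Outer diameter at the mouth 72 mm.
- chute_floor (a point): Centre of the chute's floor, 103 mm above the bench: two flaps, normally sprung shut, that swing down when the tab is pressed. A nut waiting in the chute lies on them. The pot below has its rim at 76 mm.
- tab_top (a point): Centre of the top face of the release tab, a black pad 26 x 28 mm beside the chute (60 mm from the chute's axis on the station's +y side), its top 168 mm above the bench when up.
- tab (a joint): Travel of the release tab, m: 0 = up (chute shut), 0.008 = fully pressed down (flaps wide open). It needs 5 N to start and about 8 N at the bottom and springs back up, which shuts the chute.
- pot0 (a point): Centre of the inner floor of the first pot: an open round pot on the carousel, inner diameter 48 mm, 36 mm deep, floor 40 mm above the bench.
- pot1 (a point): Centre of the inner floor of the second pot: an open round pot on the carousel, inner diameter 48 mm, 36 mm deep, floor 40 mm above the bench.
- pot2 (a point): Centre of the inner floor of the third pot: an open round pot on the carousel, inner diameter 48 mm, 36 mm deep, floor 40 mm above the bench.
- pot3 (a point): Centre of the inner floor of the fourth pot: an open round pot on the carousel, inner diameter 48 mm, 36 mm deep, floor 40 mm above the bench.
- nut0: A heavy steel hexagon nut, 30 mm across flats (flat to flat along its x and every 60 degrees from it), 34.6 mm across corners, 16 mm thick, about 65 g, with a through hole; it starts flat on the bench. Origin: centre of its underside; z is its axis. May be absent (three or four are there); all are alike.
- nut1: A heavy steel hexagon nut, 30 mm across flats (flat to flat along its x and every 60 degrees from it), 34.6 mm across corners, 16 mm thick, about 65 g, with a through hole; it starts flat on the bench. Origin: centre of its underside; z is its axis. May be absent (three or four are there); all are alike.
- nut2: A heavy steel hexagon nut, 30 mm across flats (flat to flat along its x and every 60 degrees from it), 34.6 mm across corners, 16 mm thick, about 65 g, with a through hole; it starts flat on the bench. Origin: centre of its underside; z is its axis. May be absent (three or four are there); all are alike.
- nut3: A heavy steel hexagon nut, 30 mm across flats (flat to flat along its x and every 60 degrees from it), 34.6 mm across corners, 16 mm thick, about 65 g, with a through hole; it starts flat on the bench. Origin: centre of its underside; z is its axis. May be absent (three or four are there); all are alike.
- hammer: A hammer with a red handle lying on the bench; not part of the job, leave it alone. Origin at its underside.
- channel: A 220 mm piece of aluminium U channel, 40 mm wide, 30 mm high, lying on the bench; leave it alone. Origin at the centre of its underside.
- tin: A steel tin, 70 mm across, 90 mm high, standing on the bench; leave it alone. Origin at the centre of its underside.

How it is judged:
By the outcome, as a careful person would: the job done as asked, in the order asked, and still so for the second after the job is handed in, with the robot touching nothing.
Of nut0, nut1, nut2, nut3 only 3 to 4 are there at a start; the rules pass over those that are not, and their reading is None.
At some moment in a run one of nut0, nut1, nut2, nut3 may be knocked a few centimetres aside while the robot is not near it.
Once in a run the grip may slacken for a moment while it holds something.
It also fails if it takes over 210 s, if anything falls off the work surface, if the arm or the gripper's body presses on something with over 40 N, if the wrist force passes 120 N, or if a joint passes its speed limit or range.

## Working session

There is one attempt and no reset: what is moved stays moved. The work goes in short steps, Python scripts to look and compute and a tool call to move; the robot and the scene stay as the last step left them, time stands still between calls to the robot, and variables do not carry over. Pictures are saved under pics/ and viewed, at most 14 in all, crops included, and the job is handed in when it is done.

Besides the shell and the picture viewer there is one more tool, called after "Request:" in YAML: its name, and indented under it one key for each argument. jog_arm: Moves the arm, as the interface text tells. Its arguments: {"type":"object","properties":{"plan":{"type":"array","items":{"type":"array","items":{"type":"number"}}},"jaw":{"type":"number"},"grip_force":{"type":"number"}},"required":["plan"]}

```bash
ls; mkdir -p pics; cat > h.py <<'E'
import numpy as np, cv2
from scipy.spatial.transform import Rotation as R
from workcell import env
def pts(c):
    d=c["depth"]; h,w=d.shape
    uv=np.stack(np.meshgrid(np.arange(w),np.arange(h)),-1).reshape(-1,1,2).astype(np.float32)
    n=cv2.undistortPoints(uv,c["mtx"],c["distortion"]).reshape(h,w,2)
    P=np.dstack([n*d[...,None],d])
    T=np.linalg.inv(c["world_to_cam"])
    return P@T[:3,:3].T+T[:3,3]
def ray(c,uv,z):
    n=cv2.undistortPoints(np.float32(uv).reshape(-1,1,2),c["mtx"],c["distortion"]).reshape(-1,2)
    T=np.linalg.inv(c["world_to_cam"]); d=np.c_[n,np.ones(len(n))]@T[:3,:3].T; o=T[:3,3]
    return o+d*((z-o[2])/d[:,2])[:,None]
def proj(c,p):
    M=c["world_to_cam"]; rv=cv2.Rodrigues(M[:3,:3])[0]
    return cv2.projectPoints(np.float64(p).reshape(-1,1,3),rv,M[:3,3],c["mtx"],c["distortion"])[0].reshape(-1,2)
E
python3 - <<'E'
from h import *
for n in("top","scene"):
    c=env.camera(n); cv2.imwrite(f"pics/{n}0.png",c["color"]); np.savez(f"{n}0.npz",**c)
    print(n,np.linalg.inv(c["world_to_cam"]).round(3).tolist(),c["mtx"].tolist())
o=env.observe(); print({k:np.round(v,3).tolist() for k,v in o.items()})
E
```

```text
pics
top [[0.002, -0.987, 0.161, 0.376], [-1.0, -0.002, -0.002, -0.067], [0.002, -0.161, -0.987, 1.277], [0.0, 0.0, 0.0, 1.0]] [[453.49204380299483, 0.0, 316.02514096089664], [0.0, 453.49204380299483, 240.5875467797788], [0.0, 0.0, 1.0]]
scene [[0.129, 0.65, -0.749, 1.457], [0.992, -0.082, 0.099, -0.198], [0.003, -0.756, -0.655, 0.884], [0.0, 0.0, 0.0, 1.0]] [[578.852184007238, 0.0, 316.68325961289355], [0.0, 578.852184007238, 237.90408678381579], [0.0, 0.0, 1.0]]
{'time_s': 0.1, 'q': [-1.302, 0.277, 1.506, -0.0, 1.361, -0.121], 'qvel': [0.001, -0.004, -0.004, 0.001, 0.001, 0.0], 'joint_efforts': [0.003, -40.545, -23.778, 0.07, 0.03, -0.0], 'tool_pos': [0.218, -0.531, 0.213], 'eef_rot': [-3.081, -0.608, 0.0], 'ft_force': [0.721, -0.15, 0.597], 'torque': [0.005, -0.012, -0.019], 'grip_force': 0.0, 'opening': 1.003}
```

View pics/top0.png

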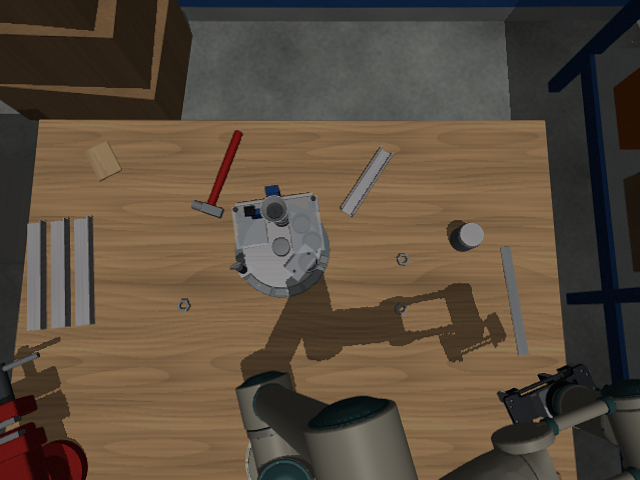

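View pics/scene0.png

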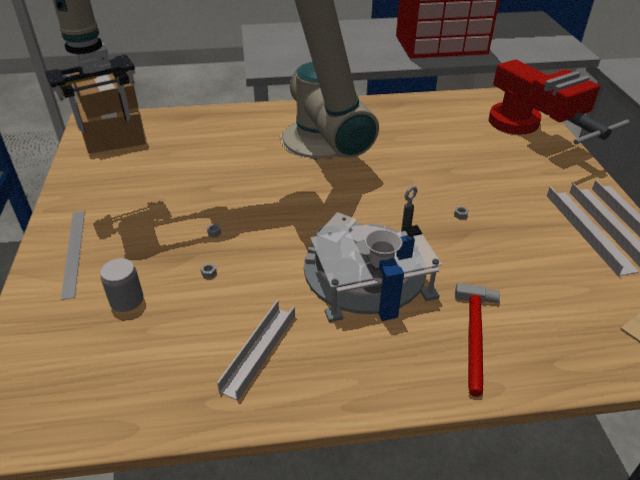

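The top view shows nuts at about (402,259), (399,309) and (184,304), the chute mouth at (275,208), the tab at (250,212) and the ring at (236,267). The scene view agrees: nuts at (209,271), (214,230) and (461,213). Next I'll measure them.

```bash
python3 - <<'E'
from h import *
c=dict(np.load("top0.npz")); s=dict(np.load("scene0.npz"))
P=pts(c);S=pts(s)
for n,(u,v) in dict(a=(402,259),b=(399,309),c=(184,304)).items():
    w=P[v-12:v+13,u-12:u+13].reshape(-1,3); m=(w[:,2]>.008)&(w[:,2]<.03); q=w[m]; print(n,m.sum(),(q.min(0)+q.max(0))[:2]/2,q.mean(0),np.ptp(q,axis=0))
for nm,Q in(("top",P),("scene",S)):
    q=Q.reshape(-1,3); box=(abs(q[:,0]-.45)<.25)&(abs(q[:,1]-.02)<.2); q=q[box]
    for z0,z1 in((.08,.098),(.128,.165),(.146,.157),(.16,.172)):
        m=q[(q[:,2]>z0)&(q[:,2]<z1)]; print(nm,z0,len(m),m.mean(0).round(4),m.min(0).round(4),m.max(0).round(4))
    m=q[q[:,2]>.172]; print(len(m),m[:5])
a=cv2.resize(c["color"][170:310,210:350],None,fx=4,fy=4,interpolation=cv2.INTER_CUBIC)
b=cv2.resize(s["color"][170:330,290:450],None,fx=3.5,fy=3.5,interpolation=cv2.INTER_CUBIC)
cv2.imwrite("pics/c1.png",cv2.resize(np.hstack([cv2.resize(a,(560,560)),cv2.resize(b,(560,560))]),(800,400)))
E
```

```text
a 70 [ 0.53024808 -0.31385004] [ 0.53023515 -0.31304398  0.01606999] [0.02846402 0.03113286 0.01429429]
b 77 [ 0.39212428 -0.2921041 ] [ 0.39297864 -0.30248487  0.01625465] [0.03264451 0.05262896 0.01526469]
c 81 [0.41051702 0.2965315 ] [0.40264755 0.29607451 0.0155928 ] [0.04393486 0.03214069 0.01436211]
top 0.08 3387 [0.5952 0.0128 0.0935] [ 0.4653 -0.0902  0.0802] [0.6993 0.1584 0.098 ]
top 0.128 695 [0.5327 0.0469 0.1472] [ 0.2003 -0.0119  0.1282] [0.6997 0.146  0.1648]
top 0.146 322 [0.5522 0.0446 0.1513] [ 0.2018 -0.01    0.146 ] [0.6776 0.1442 0.157 ]
top 0.16 278 [0.4136 0.0758 0.1675] [ 0.2003 -0.0081  0.1601] [0.6475 0.1422 0.1719]
11551 [[ 0.37609668 -0.06698334  1.27679463]
 [ 0.37609668 -0.06698334  1.27679463]
 [ 0.37609668 -0.06698334  1.27679463]
 [ 0.37609668 -0.06698334  1.27679463]
 [ 0.37609668 -0.06698334  1.27679463]]
scene 0.08 4202 [0.5997 0.0095 0.0914] [ 0.2053 -0.0924  0.0801] [0.7    0.1572 0.0979]
scene 0.128 1727 [0.4525 0.0546 0.1451] [ 0.2    -0.0128  0.128 ] [0.6995 0.1434 0.165 ]
scene 0.146 566 [0.4733 0.0542 0.1505] [ 0.2006 -0.0122  0.146 ] [0.6803 0.1434 0.157 ]
scene 0.16 442 [0.3876 0.071  0.1658] [ 0.2    -0.0105  0.16  ] [0.6491 0.1419 0.1718]
4429 [[ 0.20467589 -0.08305243  0.46181997]
 [ 0.2167886  -0.08205849  0.46581884]
 [ 0.21960716 -0.08021868  0.46668449]
 [ 0.22510952 -0.07864797  0.46845594]
 [ 0.22429124 -0.07647095  0.46809534]]
```

View pics/c1.png

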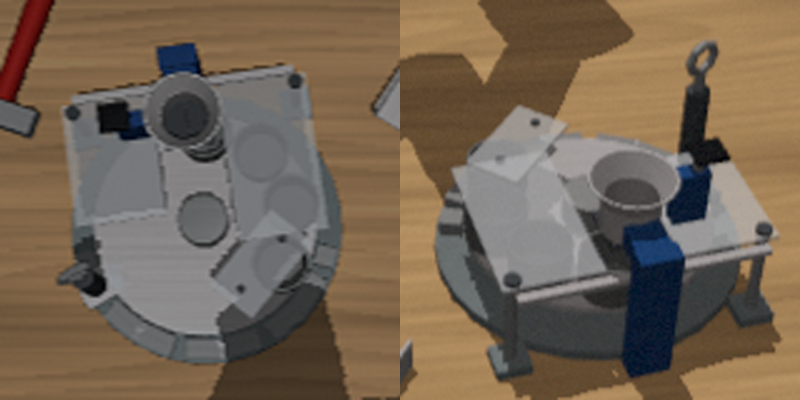

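The crop shows the chute rim at about (274,209) in full-frame pixels, the hub top at (280,246), the tab at (249,211) and the ring at (234,267). I'll now fit the station's pose from these.

```bash
python3 - <<'E'
from h import *
from scipy.optimize import least_squares
c=dict(np.load("top0.npz")); s=dict(np.load("scene0.npz"))
P=pts(c);S=pts(s)
print("chute ray",ray(c,[(274.5,208.5)],.153)[0],"hub .04",ray(c,[(280,246)],.04)[0],"depth at hub",P[246,280],P[250,270])
Q=np.vstack([P.reshape(-1,3),S.reshape(-1,3)])
ch=ray(c,[(274.5,208.5)],.153)[0]
m=Q[(abs(Q[:,2]-.152)<.003)&(np.linalg.norm(Q[:,:2]-ch[:2],axis=1)<.05)]
f=least_squares(lambda p:np.hypot(m[:,0]-p[0],m[:,1]-p[1])-.0345,ch[:2],loss="soft_l1",f_scale=.002); print("chute fit",f.x,len(m),abs(f.fun).mean())
# tab: black near (249,211)
m=P[203:220,240:258].reshape(-1,3); k=m[(m[:,2]>.155)&(m[:,2]<.18)]; print("tab",len(k),(k.min(0)+k.max(0))/2,k.mean(0),np.ptp(k,axis=0))
# base disc / plate outline: grey vs wood
hsv=cv2.cvtColor(c["color"],cv2.COLOR_BGR2HSV)
for nm,A,win in(("top",P,(slice(245,285),slice(215,252))),("scene",S,(slice(180,240),slice(395,425)))):
    w=A[win].reshape(-1,3); w=w[(w[:,2]>.1)&(w[:,2]<.175)&(w[:,0]<.56)]
    for z0,z1 in((.1,.122),(.126,.17)):
        k=w[(w[:,2]>z0)&(w[:,2]<z1)]
        if len(k): print(nm,"ring/pillar",z0,len(k),k.mean(0).round(4),k.min(0).round(4),k.max(0).round(4))
# base edge z ~? print profile
for v in range(285,300,2): print(v,P[v,290].round(3),c["color"][v,290])
E
```

```text
chute ray [0.64201215 0.03656724 0.153     ] hub .04 [0.56280809 0.03010404 0.04      ] depth at hub [0.55837137 0.02779701 0.06938925] [0.55215879 0.05783977 0.03621865]
chute fit [0.6428965 0.0389419] 326 0.0022829562890820665
tab 112 [0.63332214 0.100089   0.16894646] [0.63286673 0.09923423 0.16897458] [0.02840713 0.02844379 0.0092238 ]
top ring/pillar 0.1 27 [0.4932 0.1276 0.1145] [0.4872 0.1205 0.1014] [0.5026 0.1381 0.1218]
top ring/pillar 0.126 56 [0.497  0.1295 0.1556] [0.4874 0.1162 0.1269] [0.507  0.146  0.1699]
scene ring/pillar 0.1 102 [0.5043 0.1273 0.1126] [0.4891 0.1178 0.1005] [0.5115 0.1394 0.1219]
scene ring/pillar 0.126 134 [0.5012 0.128  0.1505] [0.4909 0.1125 0.1263] [0.5121 0.1434 0.1695]
285 [0.456 0.002 0.037] [75 74 75]
287 [0.452 0.003 0.01 ] [50 50 46]
289 [0.445 0.002 0.029] [56 54 53]
291 [0.44  0.002 0.023] [54 53 52]
293 [0.435 0.002 0.025] [54 53 52]
295 [0.429 0.002 0.02 ] [48 47 43]
297 [0.425 0.003 0.006] [34 51 66]
299 [0.419 0.003 0.002] [37 54 69]
```

```bash
cat >> h.py <<'E'
A=np.array([.5587,.0267]); YAW=8.0
def go(x,y,z,yaw,p=None,y0=None):
    "print shift (mm, tool axes, before turning) and turn (deg, tool axes) to a tool-down pose with tool x at world yaw"
    o=env.observe(); r=R.from_rotvec(o["eef_rot"]); p=o["tool_pos"] if p is None else p
    t=R.from_euler("z",yaw,degrees=True)*R.from_euler("x",180,degrees=True)
    if y0 is not None: r=R.from_euler("z",y0,degrees=True)*R.from_euler("x",180,degrees=True)
    d=r.inv().apply(np.array([x,y,z])-p)*1000; w=(r.inv()*t).as_rotvec(degrees=True)
    print("shift",d.round(1),"n>=%d"%np.ceil(np.linalg.norm(d)/60),"turn",w.round(1)); return np.array([x,y,z])
def st(x,y):
    a=np.radians(YAW); return A+np.array([x*np.cos(a)-y*np.sin(a),x*np.sin(a)+y*np.cos(a)])
def show():
    o=env.observe(); m=R.from_rotvec(o["eef_rot"]).as_matrix()
    print("t",round(o["time_s"],2),"tcp",np.round(o["tool_pos"],4),"yaw",np.degrees(np.arctan2(m[1,0],m[0,0])).round(1),"tilt",(m[:,2]).round(3),"F",np.round(o["ft_force"],1),"open",round(o["opening"]*94,1),"grip",round(o["grip_force"],1),"q",np.round(o["q"],2))
E
python3 - <<'E'
from h import *
show(); go(.4985,.129,.26,120.5)
E
```

```text
t 0.1 tcp [ 0.2184 -0.5314  0.2127] yaw 22.3 tilt [-0.     0.002 -1.   ] F [ 0.7 -0.2  0.6] open 94.3 grip 0.0 q [-1.3   0.28  1.51 -0.    1.36 -0.12]
shift [ 510.1 -504.5  -46.4] n>=12 turn [ -0.1  -0.1 -98.2]
```

Request:
jog_arm:
  plan:
    - [36.4,-36,-3.3,0,0,0]
    - [36.4,-36,-3.3,0,0,0]
    - [36.4,-36,-3.3,0,0,0]
    - [36.4,-36,-3.3,0,0,0]
    - [36.4,-36,-3.3,0,0,0]
    - [36.4,-36,-3.3,0,0,0]
    - [36.4,-36,-3.3,0,0,0]
  jaw: 40
  grip_force: 35

```text
time_s: 0.98
tool_pos: [0.3587, -0.2003, 0.2365]
eef_rot: [-3.082, -0.608, -0.0]
ft_force: [0.3, -0.1, -0.0]
opening: 0.427
grip_force: 0.0
```

Request:
jog_arm:
  plan:
    - [36.4,-36,-3.3,0,0,0]
    - [36.4,-36,-3.3,0,0,0]
    - [36.4,-36,-3.3,0,0,0]
    - [36.4,-36,-3.3,0,0,0]
    - [36.4,-36,-3.3,0,0,0]
    - [36.4,-36,-3.3,0,0,0]
    - [36.4,-36,-3.3,0,0,0]

```text
time_s: 1.85
tool_pos: [0.4986, 0.1296, 0.2594]
eef_rot: [3.082, 0.609, -0.001]
ft_force: [0.3, -0.1, 1.0]
opening: 0.424
grip_force: 0.0
```

Request:
jog_arm:
  plan:
    - [0,0,0,0,0,-9.8]
    - [0,0,0,0,0,-9.8]
    - [0,0,0,0,0,-9.8]
    - [0,0,0,0,0,-9.8]
    - [0,0,0,0,0,-9.8]

```text
time_s: 2.48
tool_pos: [0.498, 0.1279, 0.2592]
eef_rot: [-2.547, -1.839, 0.002]
ft_force: [0.4, 0.8, 0.3]
opening: 0.422
grip_force: 0.0
```

Request:
jog_arm:
  plan:
    - [0,0,0,0,0,-9.8]
    - [0,0,0,0,0,-9.8]
    - [0,0,0,0,0,-9.8]
    - [0,0,0,0,0,-9.8]
    - [0,0,0,0,0,-9.8]
    - [0,0,0,0,0,0]

```text
time_s: 3.22
tool_pos: [0.4981, 0.1279, 0.2592]
eef_rot: [-1.565, -2.723, 0.001]
ft_force: [-0.0, 0.3, 0.2]
opening: 0.426
grip_force: 0.0
```

```bash
python3 - <<'E'
from h import *
show(); go(.4985,.129,.153,120.5)
for n in("top","scene"):
    c=env.camera(n); np.savez(f"{n}1.npz",**c)
    if n=="scene": cs=c
    else: ct=c
a=cv2.resize(ct["color"][110:480,20:560],(800,548)); cv2.imwrite("pics/t1.png",a)
w=[cv2.resize(ct["color"][v-15:v+15,u-15:u+15],(260,260),interpolation=cv2.INTER_CUBIC) for u,v in((402,259),(399,309),(184,304))]
x=[cv2.resize(cs["color"][v-15:v+15,u-15:u+15],(260,260),interpolation=cv2.INTER_CUBIC) for u,v in((209,271),(214,230),(461,213))]
cv2.imwrite("pics/n1.png",np.vstack([np.hstack(w),np.hstack(x)]))
u,v=map(int,proj(cs,[.4985,.129,.153])[0]); print(u,v)
cv2.imwrite("pics/r1.png",cv2.resize(cs["color"][v-60:v+60,u-60:u+60],(600,600),interpolation=cv2.INTER_CUBIC))
E
```

```text
t 3.23 tcp [0.4981 0.1279 0.2592] yaw 120.2 tilt [-0.001 -0.    -1.   ] F [-0.   0.3  0.2] open 40.1 grip 0.0 q [ 0.12  0.16  1.55 -0.    1.44 -0.41]
shift [  0.7   1.  106.2] n>=2 turn [-0.  -0.  -0.3]
410 192
```

View pics/t1.png

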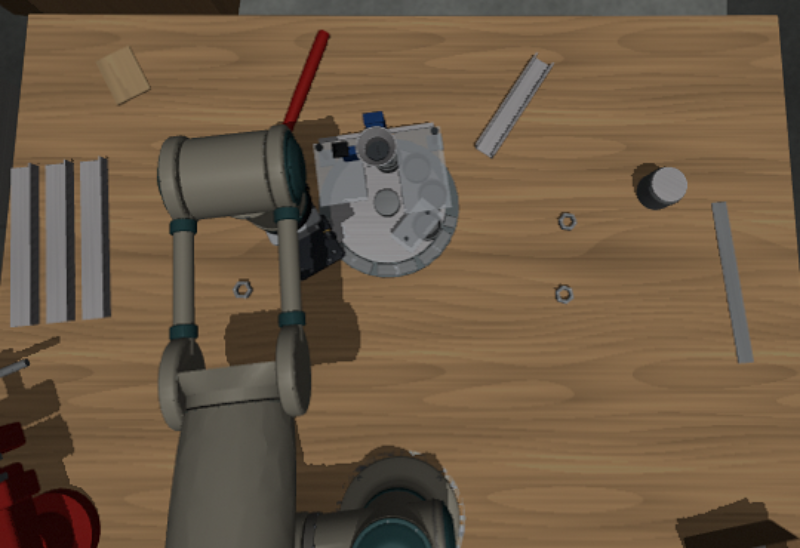

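View pics/n1.png

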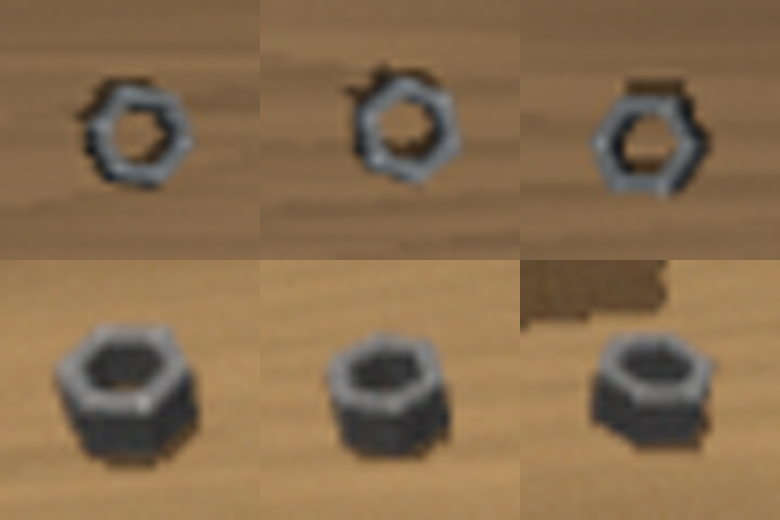

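View pics/r1.png

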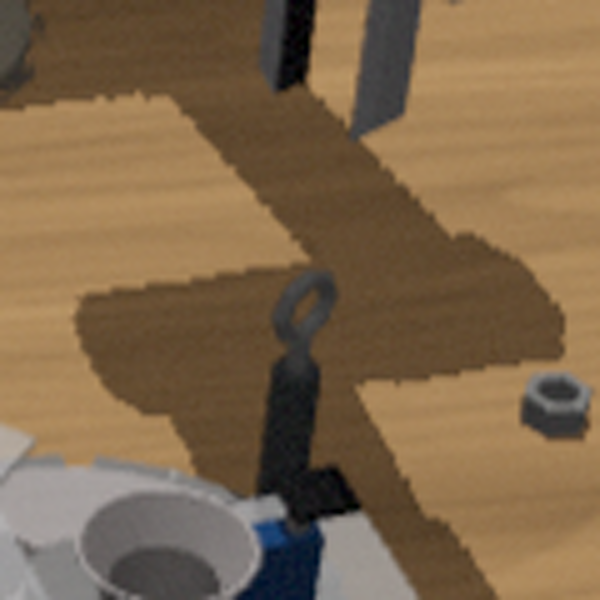

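Only three nuts are present: no fourth has turned up where the arm stood before. The ring appears about 1 px from its predicted position, in the crop at (305,305). The nut crops show clear light hexagonal top faces. I'll go down on the ring, pinch it, and pull it up 4 mm.

Request:
jog_arm:
  plan:
    - [0.7,1,40,0,0,0]
    - [0,0,40,0,0,0]
    - [0,0,20,0,0,0]
    - [0,0,6,0,0,0]
    - [0,0,0,0,0,0]

```text
time_s: 3.95
tool_pos: [0.4991, 0.1291, 0.1539]
eef_rot: [1.564, 2.724, 0.0]
ft_force: [0.1, 0.0, 0.7]
opening: 0.426
grip_force: 0.0
```

Request:
jog_arm:
  plan:
    - [0,0,0,0,0,0]
    - [0,0,0,0,0,0]
    - [0,0,0,0,0,0]
    - [0,0,0,0,0,0]
  jaw: 0
  grip_force: 35

```text
time_s: 4.45
tool_pos: [0.4988, 0.129, 0.1539]
eef_rot: [1.563, 2.725, -0.0]
ft_force: [-0.5, -0.0, 2.1]
opening: 0.074
grip_force: 35.0
```

Request:
jog_arm:
  plan:
    - [0,0,-2,0,0,0]
    - [0,0,-2,0,0,0]
    - [0,0,0,0,0,0]

```text
time_s: 4.82
tool_pos: [0.4985, 0.1288, 0.1571]
eef_rot: [-1.562, -2.725, 0.002]
ft_force: [1.6, -0.0, -7.2]
opening: 0.075
grip_force: 35.0
```

Request:
jog_arm:
  plan:
    - [-0.1,-5.2,0,0,0,-2.5]
    - [-0.1,-5.2,0,0,0,-2.5]
    - [0,0,0,0,0,0]

```text
time_s: 5.2
tool_pos: [0.4895, 0.123, 0.1573]
eef_rot: [-1.443, -2.79, 0.002]
ft_force: [0.3, -2.4, -5.7]
opening: 0.077
grip_force: 35.0
```

Request:
jog_arm:
  plan:
    - [0,0,2,0,0,0]
    - [0,0,2,0,0,0]
    - [0,0,1,0,0,0]
    - [0,0,0,0,0,0]

```text
time_s: 5.7
tool_pos: [0.4904, 0.1236, 0.1537]
eef_rot: [1.442, 2.79, 0.001]
ft_force: [-2.0, -1.4, 4.9]
opening: 0.07
grip_force: 35.0
```

```bash
python3 - <<'E'
from h import *
show(); p=env.observe()["tool_pos"][:2]-A; print(np.hypot(*p),np.degrees(np.arctan2(p[1],p[0]))-YAW-120)
E
```

```text
t 5.7 tcp [0.4904 0.1236 0.1537] yaw 125.3 tilt [ 0.001  0.    -1.   ] F [-2.  -1.4  4.9] open 6.6 grip 35.0 q [ 0.11  0.21  1.75  0.    1.18 -0.51]
0.11853126608891754 -2.828873239343963
```

Request:
jog_arm:
  plan:
    - [0,-1.5,0,0,0,-0.7]
    - [0,0,0,0,0,0]

```text
time_s: 5.95
tool_pos: [0.4899, 0.1232, 0.1537]
eef_rot: [1.425, 2.798, 0.004]
ft_force: [-0.8, 0.3, 5.6]
opening: 0.069
grip_force: 35.0
```

Request:
jog_arm:
  plan:
    - [0,-1.5,0,0,0,-0.7]
    - [0,0,0,0,0,0]

```text
time_s: 6.2
tool_pos: [0.4892, 0.1227, 0.1537]
eef_rot: [1.408, 2.806, 0.006]
ft_force: [-1.0, 2.2, 6.8]
opening: 0.073
grip_force: 35.0
```

Request:
jog_arm:
  plan:
    - [0,-1.5,0,0,0,-0.7]
    - [0,0,0,0,0,0]

```text
time_s: 6.45
tool_pos: [0.4885, 0.1222, 0.1537]
eef_rot: [1.391, 2.814, 0.007]
ft_force: [1.4, 3.0, 5.3]
opening: 0.073
grip_force: 35.0
```

Request:
jog_arm:
  plan:
    - [0,-1.5,0,0,0,-0.7]
    - [0,0,0,0,0,0]

```text
time_s: 6.7
tool_pos: [0.4848, 0.1195, 0.1517]
eef_rot: [-1.373, -2.825, 0.003]
ft_force: [0.6, -0.6, -5.5]
opening: 0.073
grip_force: 35.0
```

Request:
jog_arm:
  plan:
    - [0,-1.5,0,0,0,-0.7]
    - [0,0,0,0,0,0]

```text
time_s: 6.95
tool_pos: [0.4833, 0.1183, 0.1517]
eef_rot: [-1.356, -2.833, 0.004]
ft_force: [2.2, -1.4, -6.1]
opening: 0.073
grip_force: 35.0
```

Request:
jog_arm:
  plan:
    - [0,-1.5,0,0,0,-0.7]
    - [0,0,0,0,0,0]

```text
time_s: 7.2
tool_pos: [0.4826, 0.1177, 0.1524]
eef_rot: [-1.339, -2.842, 0.001]
ft_force: [0.9, -0.9, -5.7]
opening: 0.074
grip_force: 35.0
```

```bash
python3 - <<'E'
from h import *
show(); p=env.observe()["tool_pos"][:2]-A; print(np.hypot(*p),np.degrees(np.arctan2(p[1],p[0]))-YAW-120)
E
```

```text
t 7.2 tcp [0.4826 0.1177 0.1524] yaw 129.5 tilt [-0.001 -0.001 -1.   ] F [ 0.9 -0.9 -5.7] open 7.0 grip 35.0 q [ 0.1   0.2   1.76 -0.    1.17 -0.59]
0.11860436124617339 1.885666720603325
```

Request:
jog_arm:
  plan:
    - [0,2,0,0,0,0.7]
    - [0,0,3,0,0,0]
    - [0,0,3,0,0,0]
    - [0,0,0,0,0,0]

```text
time_s: 7.7
tool_pos: [0.4852, 0.1198, 0.1476]
eef_rot: [1.356, 2.832, 0.003]
ft_force: [-0.9, 0.0, 3.5]
opening: 0.076
grip_force: 35.0
```

Request:
jog_arm:
  plan:
    - [0,0,0,0,0,0]
    - [0,0,0,0,0,0]
    - [0,0,0,0,0,0]
  jaw: 30

```text
time_s: 8.07
tool_pos: [0.4843, 0.1193, 0.1465]
eef_rot: [-1.356, -2.833, 0.0]
ft_force: [0.1, 0.2, 0.0]
opening: 0.312
grip_force: 0.0
```

```bash
python3 - <<'E'
from h import *
show(); p=env.observe()["tool_pos"][:2]-A; print(np.hypot(*p),np.degrees(np.arctan2(p[1],p[0]))-YAW-120)
E
```

```text
t 8.07 tcp [0.4843 0.1193 0.1465] yaw 128.8 tilt [-0. -0. -1.] F [0.1 0.2 0. ] open 29.3 grip 0.0 q [ 0.1   0.21  1.77 -0.    1.16 -0.58]
0.11876233195344095 0.7597544727079537
```

Request:
jog_arm:
  plan:
    - [0,0,-30,0,0,0]
    - [0,0,-50,0,0,0]
    - [0,0,-50,0,0,0]
    - [0,0,0,0,0,0]
  jaw: 70

```text
time_s: 8.57
tool_pos: [0.4868, 0.1196, 0.2806]
eef_rot: [1.353, 2.827, 0.007]
ft_force: [-0.9, 0.4, -0.2]
opening: 0.713
grip_force: 0.0
```

```bash
cat >> h.py <<'E'
def ringz(c):
    "index ring: points above the pillar top, near 120 mm from the axis"
    q=pts(c).reshape(-1,3); d=q[:,:2]-A; r=np.hypot(*d.T); b=q[(abs(r-.12)<.03)&(q[:,2]>.122)&(q[:,2]<.19)&(np.linalg.norm(q[:,:2]-st(.085,0),axis=1)>.05)&(np.linalg.norm(q[:,:2]-st(.085,.06),axis=1)>.035)&(np.linalg.norm(q[:,:2]-st(.13,0),axis=1)>.04)]
    m=b.mean(0); a=m[:2]-A; print("ring n",len(b),"top z",b[:,2].max().round(4),"mean",m.round(4),"q deg",(np.degrees(np.arctan2(a[1],a[0]))-YAW-120).round(2),"r",np.hypot(*a).round(4))
E
python3 - <<'E'
from h import *
ringz(dict(np.load("scene0.npz"))); 
c=env.camera("scene"); ringz(c); np.savez("scene2.npz",**c)
cv2.imwrite("pics/r2.png",cv2.resize(c["color"][150:270,350:470],(600,600),interpolation=cv2.INTER_CUBIC))
E
```

```text
ring n 140 top z 0.1695 mean [0.5012 0.128  0.1494] q deg -8.42 r 0.1165
ring n 123 top z 0.162 mean [0.4877 0.1192 0.144 ] q deg -0.48 r 0.1166
```

View pics/r2.png

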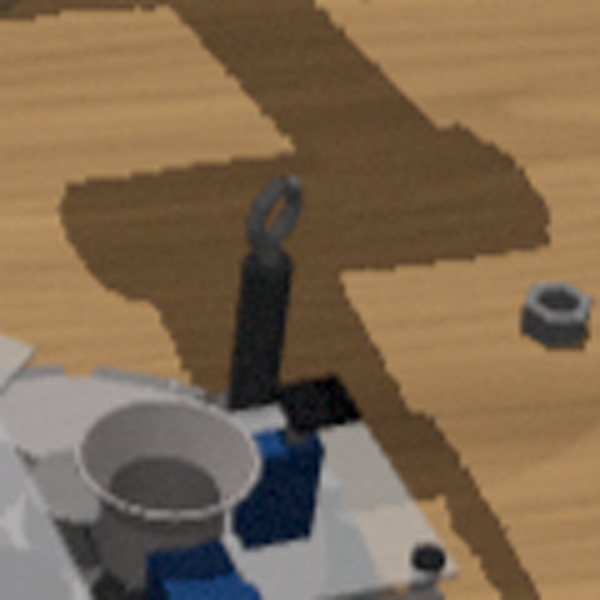

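The crop shows the ring at its lower position, about (275,210) in the crop. Its top is 7.5 mm lower than before, so it is home and pot0 is locked. Next I'll measure the nuts.

```bash
cat >> h.py <<'E'
def nut(c,xy,half=22,show=None):
    "top-face centre and flat direction of the nut near xy: grey mask (up-sampled crop), hull cast on z=16 mm"
    u,v=proj(c,[[*xy,.016]])[0].astype(int); k=8
    crop=c["color"][v-half:v+half,u-half:u+half]
    im=cv2.resize(crop,None,fx=k,fy=k,interpolation=cv2.INTER_CUBIC).astype(int)
    g=(im[...,0]>0.87*im[...,2])&(im.max(2)>75)
    m=cv2.morphologyEx(g.astype(np.uint8),cv2.MORPH_OPEN,np.ones((5,5)))
    cs=[x for x in cv2.findContours(m,cv2.RETR_EXTERNAL,cv2.CHAIN_APPROX_NONE)[0] if cv2.contourArea(x)>1500]
    if not cs: print("no nut at",xy); return None
    x=min(cs,key=lambda x:np.linalg.norm(x.mean(0)[0]-half*k)); h=cv2.convexHull(x)[:,0]
    w=ray(c,(h+.5)/k-.5+[u-half,v-half],.016)[:,:2]*1000
    M=cv2.moments(w.astype(np.float32)-w.mean(0).astype(np.float32)); ctr=w.mean(0)+np.array([M["m10"],M["m01"]])/M["m00"]
    p=np.vstack([np.linspace(a,b,40,endpoint=False) for a,b in zip(w,np.roll(w,-1,0))])-ctr
    th=np.arctan2(p[:,1],p[:,0]); r=np.hypot(*p.T); d=np.hypot(*(np.roll(p,-1,0)-p).T)
    z=(r*np.exp(-6j*th)*d).sum()/d.sum(); corner=-np.degrees(np.angle(z))/6
    print("nut",(ctr/1000).round(4),"area",abs(M["m00"]).round(0),"flat normals at",((corner+30)%60).round(1),"+60k; amp",abs(z).round(2)); return ctr/1000,(corner+30)%60
E
python3 - <<'E'
from h import *
T=dict(np.load("top1.npz"));S=dict(np.load("scene2.npz"))
for xy in((.530,-.313),(.393,-.303),(.403,.296)):
    nut(T,xy); nut(S,xy)
show()
E
```

```text
Traceback (most recent call last):
  File "h.py", line 50, in nut
    print("nut",(ctr/1000).round(4),"area",abs(M["m00"]).round(0),"flat normals at",((corner+30)%60).round(1),"+60k; amp",abs(z).round(2)); return ctr/1000,(corner+30)%60
                                           ^^^^^^^^^^^^^^^^^^^
AttributeError: 'float' object has no attribute 'round'
```

```bash
sed -i 's/abs(M\["m00"\]).round(0)/int(abs(M["m00"]))/' h.py
python3 - <<'E'
from h import *
T=dict(np.load("top1.npz"));S=dict(np.load("scene2.npz"))
for xy in((.530,-.313),(.393,-.303),(.403,.296)):
    nut(T,xy); nut(S,xy)
show()
E
```

```text
nut [ 0.5304 -0.3122] area 761 flat normals at 48.8 +60k; amp 0.72
nut [ 0.535  -0.3129] area 757 flat normals at 48.9 +60k; amp 0.94
nut [ 0.3933 -0.3021] area 771 flat normals at 38.3 +60k; amp 0.85
nut [ 0.3991 -0.3025] area 742 flat normals at 38.9 +60k; amp 0.71
nut [0.4015 0.2962] area 754 flat normals at 56.6 +60k; amp 0.95
nut [0.4071 0.2942] area 739 flat normals at 57.7 +60k; amp 0.75
t 8.62 tcp [0.4853 0.1194 0.278 ] yaw 128.8 tilt [ 0.004  0.    -1.   ] F [-0.   0.2  0.4] open 68.7 grip 0.0 q [ 0.1   0.13  1.54 -0.    1.47 -0.58]
```

```bash
python3 - <<'E'
from h import *
p=go(.404,.295,.08,147); go(.404,.295,.011,147,p,147); 
print("to chute"); p=np.array([.404,.295,.22]); go(.6428,.0385,.22,147,p,147)
E
```

```text
shift [188.2  46.2 197.8] n>=5 turn [  0.1   0.1 -18.2]
shift [ 0. -0. 69.] n>=2 turn [0. 0. 0.]
to chute
shift [-340.   -85.1   -0. ] n>=6 turn [0. 0. 0.]
```

Request:
jog_arm:
  plan:
    - [31.4,7.7,33,0,0,0]
    - [31.4,7.7,33,0,0,0]
    - [31.4,7.7,33,0,0,0]
    - [31.4,7.7,33,0,0,0]
    - [31.4,7.7,33,0,0,0]
    - [31.4,7.7,33,0,0,-9.1]
    - [0,0,0,0,0,-9.1]
    - [0,0,0,0,0,0]
  jaw: 60

```text
time_s: 9.62
tool_pos: [0.4005, 0.2944, 0.0766]
eef_rot: [-0.892, -3.009, 0.005]
ft_force: [-0.4, -0.0, -0.4]
opening: 0.636
grip_force: 0.0
```

```bash
python3 - <<'E'
from h import *
show()
c=env.camera("scene"); nut(c,(.404,.295)); t=env.camera("top"); nut(t,(.404,.295))
go(.404,.295,.011,147)
u,v=proj(c,[.404,.295,.016])[0].astype(int); cv2.imwrite("pics/g1.png",cv2.resize(c["color"][v-60:v+40,u-60:u+60],(600,500),interpolation=cv2.INTER_CUBIC))
E
```

```text
t 9.62 tcp [0.4005 0.2944 0.0766] yaw 147.0 tilt [-0.004 -0.002 -1.   ] F [-0.4 -0.  -0.4] open 59.8 grip 0.0 q [ 0.49  0.28  1.87 -0.    0.99 -0.5 ]
no nut at (0.404, 0.295)
nut [0.41   0.3295] area 429 flat normals at 4.7 +60k; amp 0.94
shift [-1.6  1.7 66.9] n>=2 turn [-0.1 -0.  -0.1]
```

View pics/g1.png

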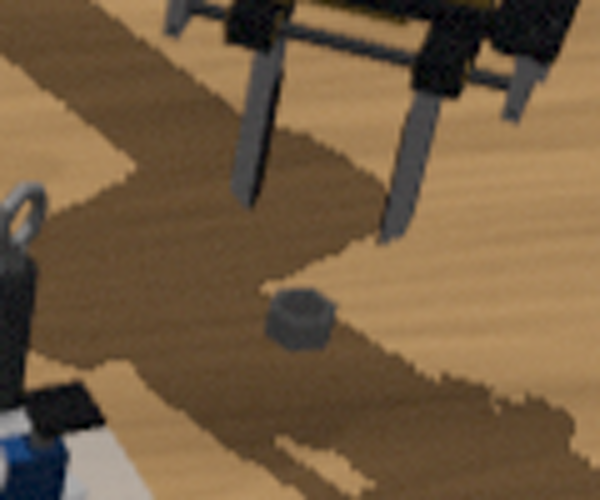

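The nut is in the gripper's shadow, with its top face at about (300,300) in the crop, exactly where it was predicted and midway between the fingers. I'll descend and grip it.

Request:
jog_arm:
  plan:
    - [-1.6,1.7,35,0,0,0]
    - [0,0,22,0,0,0]
    - [0,0,10,0,0,0]
    - [0,0,0,0,0,0]

```text
time_s: 10.22
tool_pos: [0.4045, 0.2952, 0.0114]
eef_rot: [-0.893, -3.011, 0.001]
ft_force: [-0.1, 0.3, 0.6]
opening: 0.641
grip_force: 0.0
```

Request:
jog_arm:
  plan:
    - [0,0,0,0,0,0]
    - [0,0,0,0,0,0]
    - [0,0,0,0,0,0]
    - [0,0,0,0,0,0]
    - [0,0,0,0,0,0]
  jaw: 0
  grip_force: 40

```text
time_s: 10.85
tool_pos: [0.4047, 0.2956, 0.0121]
eef_rot: [0.891, 3.012, 0.0]
ft_force: [-0.7, -0.4, 4.2]
opening: 0.314
grip_force: 40.0
```

Request:
jog_arm:
  plan:
    - [0,0,-40,0,0,0]
    - [0,0,-55,0,0,0]
    - [0,0,-55,0,0,0]
    - [0,0,-55,0,0,0]
    - [0,0,0,0,0,0]

```text
time_s: 11.48
tool_pos: [0.4072, 0.2971, 0.2209]
eef_rot: [0.889, 3.006, 0.011]
ft_force: [-0.7, -0.1, -1.4]
opening: 0.311
grip_force: 40.0
```

```bash
python3 - <<'E'
from h import *
show(); go(.6428,.0385,.22,147)
E
```

```text
t 11.47 tcp [0.4072 0.2971 0.2209] yaw 147.0 tilt [ 0.009  0.005 -1.   ] F [-0.7 -0.1 -1.4] open 29.2 grip 40.0 q [ 0.49  0.16  1.64  0.    1.33 -0.5 ]
shift [-338.4  -88.7    1.7] n>=6 turn [0.5 0.3 0. ]
```

Request:
jog_arm:
  plan:
    - [-42.3,-11.1,0,0,0,0]
    - [-42.3,-11.1,0,0,0,0]
    - [-42.3,-11.1,0,0,0,0]
    - [-42.3,-11.1,0,0,0,0]
    - [-42.3,-11.1,0,0,0,0]
    - [-42.3,-11.1,0,0,0,0]
    - [-42.3,-11.1,0,0,0,0]
    - [-42.3,-11.1,0,0,0,0]

```text
time_s: 12.48
tool_pos: [0.6401, 0.0359, 0.214]
eef_rot: [-0.891, -3.009, 0.001]
ft_force: [0.1, 0.3, -1.4]
opening: 0.311
grip_force: 40.0
```

Request:
jog_arm:
  plan:
    - [0,0,0,0,0,0]
    - [0,0,0,0,0,0]
    - [0,0,0,0,0,0]

```text
time_s: 12.85
tool_pos: [0.6391, 0.038, 0.216]
eef_rot: [-0.889, -3.011, 0.0]
ft_force: [-0.7, -0.6, -0.2]
opening: 0.313
grip_force: 40.0
```

```bash
python3 - <<'E'
from h import *
show(); go(.6428,.0385,.164,147)
c=env.camera("scene"); cv2.imwrite("pics/d1.png",cv2.resize(c["color"][150:310,290:450],(600,600),interpolation=cv2.INTER_CUBIC))
E
```

```text
t 12.85 tcp [0.6391 0.038  0.216 ] yaw 147.1 tilt [-0.002  0.    -1.   ] F [-0.7 -0.6 -0.2] open 29.4 grip 40.0 q [-0.05  0.37  1.35  0.    1.42 -1.05]
shift [-2.9  2.5 52. ] n>=1 turn [-0.  -0.1  0.1]
```

View pics/d1.png

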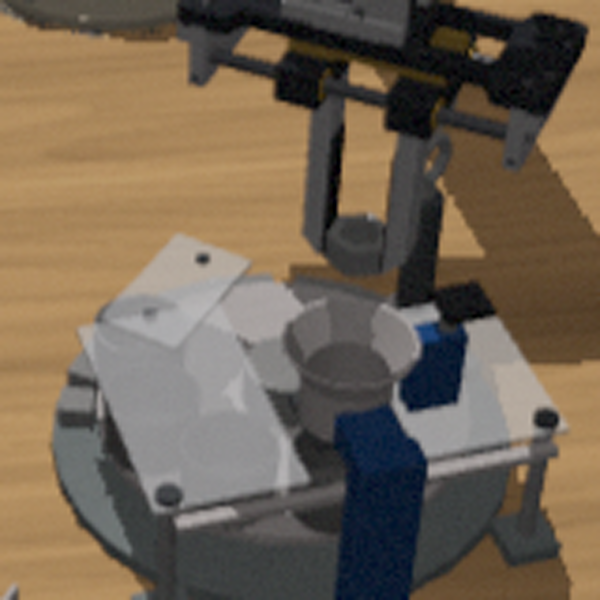

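The nut is held squarely, just above the funnel at (357,245) in the crop, with the funnel mouth at (352,335). I'll lower it and release.

Request:
jog_arm:
  plan:
    - [-2.9,2.5,25,0,0,0]
    - [0,0,20,0,0,0]
    - [0,0,5,0,0,0]
    - [0,0,0,0,0,0]
    - [0,0,0,0,0,0]

```text
time_s: 13.52
tool_pos: [0.6446, 0.0376, 0.1678]
eef_rot: [0.89, 3.011, 0.001]
ft_force: [-0.3, -0.3, -0.2]
opening: 0.319
grip_force: 40.0
```

Request:
jog_arm:
  plan:
    - [0,0,0,0,0,0]
    - [0,0,0,0,0,0]
    - [0,0,0,0,0,0]
    - [0,0,0,0,0,0]
  jaw: 46

```text
time_s: 14.02
tool_pos: [0.644, 0.0374, 0.1667]
eef_rot: [0.891, 3.012, -0.0]
ft_force: [-0.8, -0.1, 0.8]
opening: 0.488
grip_force: 0.0
```

Request:
jog_arm:
  plan:
    - [0,0,-25,0,0,0]
    - [0,0,-25,0,0,0]
    - [0,0,0,0,0,0]

```text
time_s: 14.4
tool_pos: [0.6453, 0.0374, 0.2187]
eef_rot: [0.89, 3.008, 0.002]
ft_force: [-0.0, -1.2, -0.5]
opening: 0.489
grip_force: 0.0
```

```bash
python3 - <<'E'
from h import *
show(); go(.634,.099,.2,147)
c=env.camera("top"); cv2.imwrite("pics/d2t.png",c["color"])
c=env.camera("scene"); P=pts(c); u,v=proj(c,[.6428,.0385,.110])[0].astype(int); print("chute inside z:",P[v-4:v+5:2,u-6:u+7:3,2].round(3)); ringz(c)
E
```

```text
t 14.4 tcp [0.6453 0.0374 0.2187] yaw 147.0 tilt [ 0.005 -0.    -1.   ] F [-0.  -1.2 -0.5] open 45.9 grip 0.0 q [-0.05  0.38  1.34 -0.    1.42 -1.05]
shift [43.1 45.5 18.6] n>=2 turn [0.1 0.2 0. ]
chute inside z: [[0.146 0.152 0.153 0.153 0.152]
 [0.134 0.14  0.143 0.146 0.143]
 [0.126 0.128 0.133 0.133 0.131]
 [0.125 0.124 0.128 0.128 0.127]
 [0.119 0.121 0.125 0.127 0.124]]
ring n 7 top z 0.1498 mean [0.4804 0.1291 0.1436] q deg -0.61 r 0.1289
```

Request:
jog_arm:
  plan:
    - [21.5,22.8,0,0,0,0]
    - [21.5,22.8,0,0,0,0]
    - [0,0,0,0,0,0]
    - [0,0,20,0,0,0]
    - [0,0,16,0,0,0]
    - [0,0,0,0,0,0]
    - [0,0,0,0,0,0]
  jaw: 0
  grip_force: 20

```text
time_s: 15.38
tool_pos: [0.633, 0.0987, 0.1807]
eef_rot: [0.892, 3.012, -0.0]
ft_force: [1.2, 0.5, -1.1]
opening: 0.004
grip_force: 0.0
```

Request:
jog_arm:
  plan:
    - [0,0,4,0,0,0]
    - [0,0,4,0,0,0]
    - [0,0,4,0,0,0]
    - [0,0,0,0,0,0]

```text
time_s: 15.88
tool_pos: [0.6332, 0.099, 0.1692]
eef_rot: [0.891, 3.011, 0.0]
ft_force: [0.7, -1.0, 3.2]
opening: 0.0
grip_force: 1.3
```

Request:
jog_arm:
  plan:
    - [0,0,2,0,0,0]
    - [0,0,0,0,0,0]

```text
time_s: 16.12
tool_pos: [0.6332, 0.099, 0.1683]
eef_rot: [0.891, 3.01, 0.001]
ft_force: [-1.5, -0.6, 7.9]
opening: 0.003
grip_force: 3.9
```

Request:
jog_arm:
  plan:
    - [0,0,1,0,0,0]
    - [0,0,0,0,0,0]
    - [0,0,0,0,0,0]
    - [0,0,0,0,0,0]

```text
time_s: 16.62
tool_pos: [0.6332, 0.099, 0.1682]
eef_rot: [0.89, 3.01, 0.001]
ft_force: [-2.2, -0.5, 11.4]
opening: 0.005
grip_force: 5.7
```

Request:
jog_arm:
  plan:
    - [0,0,-4,0,0,0]
    - [0,0,-8,0,0,0]
    - [0,0,-30,0,0,0]
    - [0,0,-40,0,0,0]
    - [0,0,0,0,0,0]
  jaw: 30

```text
time_s: 17.25
tool_pos: [0.6342, 0.0992, 0.2506]
eef_rot: [0.89, 3.007, 0.003]
ft_force: [-0.3, -0.2, -0.3]
opening: 0.319
grip_force: 0.0
```

```bash
python3 - <<'E'
from h import *
show(); 
c=env.camera("scene"); t=env.camera("top"); ringz(c); ringz(t)
cv2.imwrite("pics/e1.png",np.hstack([cv2.resize(c["color"][190:310,310:430],(400,400),interpolation=cv2.INTER_CUBIC),cv2.resize(t["color"][170:290,220:340],(400,400),interpolation=cv2.INTER_CUBIC)]))
for k in((.5325,-.3125),(.396,-.302)): nut(c,k); nut(t,k)
# ring at home, angle now
a=np.radians(YAW+120); print("ring home pos",A+.1187*np.array([np.cos(a+.0132),np.sin(a+.0132)]))
go(.4843,.1193,.26,128.8)
E
```

```text
t 17.25 tcp [0.6342 0.0992 0.2506] yaw 147.0 tilt [ 0.006  0.    -1.   ] F [-0.3 -0.2 -0.3] open 30.0 grip 0.0 q [ 0.05  0.36  1.29 -0.    1.49 -0.95]
ring n 65 top z 0.1596 mean [0.4923 0.1135 0.1417] q deg -0.6 r 0.1093h.py:34: RuntimeWarning: Mean of empty slice.
  m=b.mean(0); a=m[:2]-A; print("ring n",len(b),"top z",b[:,2].max().round(4),"mean",m.round(4),"q deg",(np.degrees(np.arctan2(a[1],a[0]))-YAW-120).round(2),"r",np.hypot(*a).round(4))
  ret = um.true_divide(
Traceback (most recent call last):
  File "h.py", line 34, in ringz
    m=b.mean(0); a=m[:2]-A; print("ring n",len(b),"top z",b[:,2].max().round(4),"mean",m.round(4),"q deg",(np.degrees(np.arctan2(a[1],a[0]))-YAW-120).round(2),"r",np.hypot(*a).round(4))
                                                          ~~~~~~~~~~^^
ValueError: zero-size array to reduction operation maximum which has no identity
```

```bash
python3 - <<'E'
from h import *
c=env.camera("scene")
for k in((.5325,-.3125),(.396,-.302)): nut(c,k)
p=go(.4843,.1193,.25,128.8)
go(.4843,.1193,.146,128.8,p,128.8)
E
```

```text
nut [ 0.5351 -0.3129] area 763 flat normals at 49.7 +60k; amp 0.96
nut [ 0.3993 -0.3025] area 749 flat normals at 38.2 +60k; amp 0.78
shift [134.8 -63.2  -3.5] n>=3 turn [-0.1 -0.1 18.2]
shift [  0.  -0. 104.] n>=2 turn [0. 0. 0.]
```

Request:
jog_arm:
  plan:
    - [45,-21,-1,0,0,0]
    - [45,-21,-1,0,0,0]
    - [44.8,-21.2,-1.5,0,0,9.1]
    - [0,0,0,0,0,9.1]
    - [0,0,0,0,0,0]
    - [0,0,0,0,0,0]

```text
time_s: 18.15
tool_pos: [0.4852, 0.1193, 0.2502]
eef_rot: [-1.353, -2.834, 0.002]
ft_force: [-0.5, -0.0, -0.1]
opening: 0.32
grip_force: 0.0
```

```bash
python3 - <<'E'
from h import *
show(); t=env.camera("top"); c=env.camera("scene"); ringz(c); T0=dict(np.load("top1.npz"))
u,v=proj(t,[.6428,.0385,.110])[0].astype(int); print(u,v)
for n,k in (("before",T0),("now",t)): P=pts(k); print(n,np.median(P[v-2:v+3,u-2:u+3,2]), k["color"][v-4:v+5,u-4:u+5].mean((0,1)))
go(.4843,.1193,.146,128.8)
x=cv2.imread("pics/d2t.png"); cv2.imwrite("pics/e2.png",np.hstack([cv2.resize(i[v-20:v+20,u-20:u+20],(260,260),interpolation=cv2.INTER_CUBIC) for i in (T0["color"],x,t["color"])]))
E
```

```text
t 18.15 tcp [0.4852 0.1193 0.2502] yaw 128.9 tilt [-0.002 -0.    -1.   ] F [-0.5 -0.  -0.1] open 30.1 grip 0.0 q [ 0.1   0.14  1.59 -0.    1.41 -0.58]
ring n 122 top z 0.1629 mean [0.4879 0.1192 0.1445] q deg -0.55 r 0.1165
275 211
before 0.10398123701754725 [48.17283951 45.79012346 42.81481481]
now 0.103657645832961 [48.24691358 45.75308642 42.7037037 ]
shift [  0.7  -0.8 104.4] n>=2 turn [-0.1 -0.   0.1]
```

View pics/e2.png

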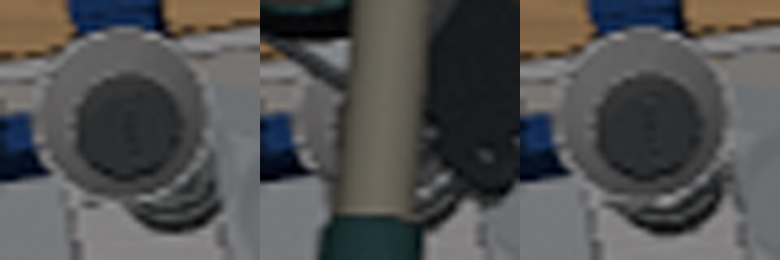

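The right-hand frame shows the chute floor at (655,125) bare and shut, the same as in the left-hand frame taken before the drop. So the nut fell into pot0. Now I'll take the ring up and round.

Request:
jog_arm:
  plan:
    - [0.7,-0.8,50,0,0,0]
    - [0,0,36,0,0,0]
    - [0,0,18,0,0,0]
    - [0,0,0,0,0,0]

```text
time_s: 18.75
tool_pos: [0.4834, 0.1192, 0.1455]
eef_rot: [-1.355, -2.831, 0.003]
ft_force: [-0.6, 0.5, 0.3]
opening: 0.321
grip_force: 0.0
```

Request:
jog_arm:
  plan:
    - [0,0,0,0,0,0]
    - [0,0,0,0,0,0]
    - [0,0,0,0,0,0]
    - [0,0,0,0,0,0]
  jaw: 0
  grip_force: 40

```text
time_s: 19.25
tool_pos: [0.4849, 0.1195, 0.1481]
eef_rot: [1.356, 2.832, 0.002]
ft_force: [0.6, -1.0, 4.0]
opening: 0.074
grip_force: 39.9
```

Request:
jog_arm:
  plan:
    - [0,0,-5,0,0,0]
    - [0,0,-5,0,0,0]
    - [0,0,-4,0,0,0]
    - [0,0,0,0,0,0]
    - [0,0,0,0,0,0]

```text
time_s: 19.88
tool_pos: [0.4841, 0.119, 0.1608]
eef_rot: [1.356, 2.833, -0.002]
ft_force: [2.9, -2.9, -8.0]
opening: 0.075
grip_force: 39.9
```

Request:
jog_arm:
  plan:
    - [-0.4,-9.3,0,0,0,-4.5]
    - [-0.4,-9.3,0,0,0,-4.5]
    - [-0.4,-9.3,0,0,0,-4.5]
    - [-0.4,-9.3,0,0,0,-4.5]
    - [0,0,0,0,0,0]

```text
time_s: 20.5
tool_pos: [0.4591, 0.0916, 0.1611]
eef_rot: [-0.899, -3.01, 0.0]
ft_force: [2.4, -2.0, -7.8]
opening: 0.074
grip_force: 39.9
```

Request:
jog_arm:
  plan:
    - [-0.4,-9.3,0,0,0,-4.5]
    - [-0.4,-9.3,0,0,0,-4.5]
    - [-0.4,-9.3,0,0,0,-4.5]
    - [-0.4,-9.3,0,0,0,-4.5]
    - [-0.1,-4.2,0,0,0,-2]
    - [0,0,0,0,0,0]

```text
time_s: 21.25
tool_pos: [0.4428, 0.0544, 0.1609]
eef_rot: [-0.363, -3.119, -0.001]
ft_force: [1.2, -2.5, -7.6]
opening: 0.073
grip_force: 39.9
```

```bash
cat >> h.py <<'E'
def ang():
    p=env.observe()["tool_pos"][:2]-A; print("r",np.hypot(*p).round(4),"q",((np.degrees(np.arctan2(p[1],p[0]))-YAW-120)%360).round(2))
E
python3 -c "
from h import *
show();ang()"
```

```text
t 21.25 tcp [0.4428 0.0544 0.1609] yaw 166.7 tilt [-0.001  0.001 -1.   ] F [ 1.2 -2.5 -7.6] open 6.9 grip 39.9 q [-0.03  0.12  1.85  0.    1.17 -1.37]
r 0.1192 q 38.58
```

Request:
jog_arm:
  plan:
    - [0,0,3,0,0,0]
    - [0,0,2,0,0,0]
    - [0,0,0,0,0,0]

```text
time_s: 21.62
tool_pos: [0.4428, 0.0544, 0.1559]
eef_rot: [-0.36, -3.12, -0.001]
ft_force: [-0.4, 0.2, -5.8]
opening: 0.076
grip_force: 39.9
```

Request:
jog_arm:
  plan:
    - [0,-1.5,0,0,0,-0.7]
    - [0,0,0,0,0,0]

```text
time_s: 21.88
tool_pos: [0.4424, 0.0526, 0.1561]
eef_rot: [-0.341, -3.122, -0.0]
ft_force: [-0.7, 1.0, -6.4]
opening: 0.074
grip_force: 39.9
```

Request:
jog_arm:
  plan:
    - [0,-1.5,0,0,0,-0.7]
    - [0,0,0,0,0,0]

```text
time_s: 22.12
tool_pos: [0.442, 0.0509, 0.156]
eef_rot: [-0.322, -3.124, 0.0]
ft_force: [-1.2, 0.5, -6.4]
opening: 0.069
grip_force: 40.0
```

```bash
python3 -c "
from h import *
show();ang()"
```

```text
t 22.12 tcp [0.442  0.0509 0.156 ] yaw 168.2 tilt [-0.001 -0.    -1.   ] F [-1.2  0.5 -6.4] open 6.5 grip 40.0 q [-0.04  0.12  1.86 -0.    1.16 -1.41]
r 0.1192 q 40.27
```

Request:
jog_arm:
  plan:
    - [0,0,2,0,0,0]
    - [0,0,0,0,0,0]

```text
time_s: 22.38
tool_pos: [0.4421, 0.0509, 0.1539]
eef_rot: [-0.322, -3.124, 0.0]
ft_force: [-2.5, 0.4, -5.9]
opening: 0.072
grip_force: 40.0
```

Request:
jog_arm:
  plan:
    - [0,-1,0,0,0,-0.5]
    - [0,0,0,0,0,0]

```text
time_s: 22.62
tool_pos: [0.4419, 0.05, 0.154]
eef_rot: [-0.308, -3.125, 0.0]
ft_force: [-4.0, 0.5, -5.0]
opening: 0.074
grip_force: 40.0
```

Request:
jog_arm:
  plan:
    - [0,0,2,0,0,0]
    - [0,0,0,0,0,0]

```text
time_s: 22.88
tool_pos: [0.4419, 0.05, 0.1519]
eef_rot: [-0.308, -3.125, 0.0]
ft_force: [-4.5, 0.8, -4.9]
opening: 0.07
grip_force: 40.0
```

```bash
python3 -c "
from h import *
show();ang()"
```

```text
t 22.88 tcp [0.4419 0.05   0.1519] yaw 168.7 tilt [-0.001 -0.    -1.   ] F [-4.5  0.8 -4.9] open 6.6 grip 40.0 q [-0.04  0.13  1.86 -0.    1.15 -1.42]
r 0.1191 q 40.72
```

Request:
jog_arm:
  plan:
    - [0,0,2,0,0,0]
    - [0,0,2,0,0,0]
    - [0,0,0,0,0,0]

```text
time_s: 23.25
tool_pos: [0.4419, 0.05, 0.1481]
eef_rot: [-0.308, -3.125, 0.0]
ft_force: [-5.3, 0.6, -3.6]
opening: 0.071
grip_force: 40.0
```

Request:
jog_arm:
  plan:
    - [0,0,0,0,0,0]
    - [0,0,0,0,0,0]
    - [0,0,0,0,0,0]
  jaw: 30

```text
time_s: 23.62
tool_pos: [0.4442, 0.0498, 0.149]
eef_rot: [0.308, 3.123, -0.0]
ft_force: [1.1, -0.3, 0.4]
opening: 0.315
grip_force: 0.0
```

Request:
jog_arm:
  plan:
    - [0,0,-30,0,0,0]
    - [0,0,-50,0,0,0]
    - [0,0,-30,0,0,0]
    - [0,0,0,0,0,0]
    - [0,0,0,0,0,0]
  jaw: 60

```text
time_s: 24.25
tool_pos: [0.4421, 0.05, 0.2573]
eef_rot: [-0.308, -3.126, 0.0]
ft_force: [-0.5, -0.6, -1.1]
opening: 0.639
grip_force: 0.0
```

```bash
python3 - <<'E'
from h import *
show(); c=env.camera("scene"); t=env.camera("top"); ringz(c)
for k in((.5325,-.3125),(.396,-.302)): nut(c,k); nut(t,k)
p0=st(.085*np.cos(.698),.085*np.sin(.698)); u,v=proj(t,[*p0,.05])[0].astype(int)
cv2.imwrite("pics/e3.png",cv2.resize(t["color"][175:305,225:355],(600,600),interpolation=cv2.INTER_CUBIC)); print(u,v)
E
```

```text
t 24.25 tcp [0.4421 0.05   0.2573] yaw 168.7 tilt [-0.001 -0.    -1.   ] F [-0.5 -0.6 -1.1] open 60.0 grip 0.0 q [-0.04  0.05  1.68 -0.    1.41 -1.42]
ring n 69 top z 0.1651 mean [0.4499 0.0481 0.1478] q deg 40.87 r 0.1108
nut [ 0.535  -0.3129] area 754 flat normals at 49.2 +60k; amp 0.95
nut [ 0.5304 -0.3122] area 757 flat normals at 48.6 +60k; amp 0.69
nut [ 0.399  -0.3026] area 734 flat normals at 39.1 +60k; amp 0.72
nut [ 0.3933 -0.3022] area 770 flat normals at 38.2 +60k; amp 0.85
258 226
```

View pics/e3.png

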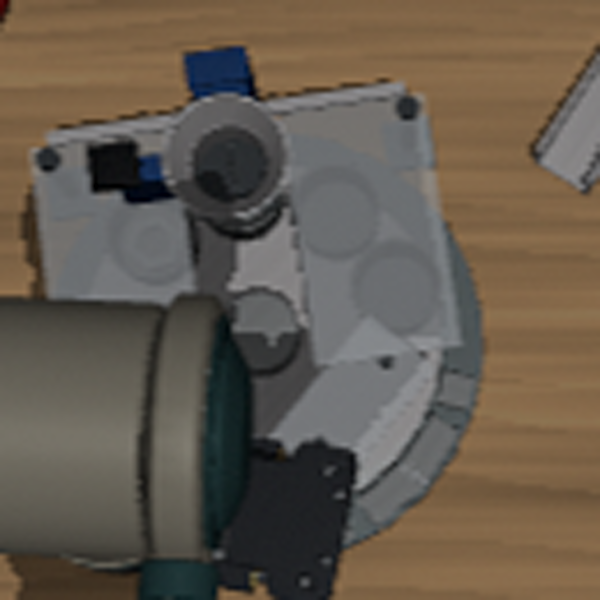

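The crop shows the first nut lying in pot0 at (155,243), under the left sheet. On to the second nut, at (.396,-.302).

```bash
python3 - <<'E'
from h import *
p=go(.396,-.3022,.10,128.6)
E
```

```text
shift [ -24.5 -354.3  156.8] n>=7 turn [-0.1 -0.1 40.1]
```

Request:
jog_arm:
  plan:
    - [-3.1,-44.3,19.6,0,0,0]
    - [-3.1,-44.3,19.6,0,0,0]
    - [-3.1,-44.3,19.6,0,0,0]
    - [-3.1,-44.3,19.6,0,0,0]
    - [-3.1,-44.3,19.6,0,0,0]
    - [-3.1,-44.3,19.6,0,0,0]
    - [-3.1,-44.3,19.6,0,0,0]
    - [-3.1,-44.3,19.6,0,0,10]

```text
time_s: 25.35
tool_pos: [0.3966, -0.3033, 0.0995]
eef_rot: [-0.587, -3.085, -0.002]
ft_force: [0.2, -0.3, 1.3]
opening: 0.642
grip_force: 0.0
```

Request:
jog_arm:
  plan:
    - [0,0,0,0,0,10]
    - [0,0,0,0,0,10]
    - [0,0,0,0,0,10]
    - [0,0,0,0,0,0]
    - [0,0,0,0,0,0]

```text
time_s: 25.98
tool_pos: [0.3972, -0.3021, 0.1007]
eef_rot: [-1.355, -2.833, -0.001]
ft_force: [1.1, -0.1, -0.4]
opening: 0.641
grip_force: 0.0
```

```bash
python3 - <<'E'
from h import *
show(); c=env.camera("scene"); t=env.camera("top"); ringz(c); ringz(t)
for k in((.5325,-.3125),(.396,-.302)): nut(c,k); nut(t,k)
P=pts(c); u,v=proj(c,[.396,-.3022,.016])[0].astype(int); w=P[v-14:v+15,u-14:u+15].reshape(-1,3); w=w[(w[:,2]>.013)&(w[:,2]<.02)]; print("depth nut",len(w),w.mean(0).round(4))
go(.396,-.3022,.011,128.6)
E
```

```text
t 25.98 tcp [ 0.3972 -0.3021  0.1007] yaw 128.9 tilt [-0.001  0.001 -1.   ] F [ 1.1 -0.1 -0.4] open 60.2 grip 0.0 q [-0.79  0.26  1.84 -0.    1.05 -1.47]
ring n 70 top z 0.1647 mean [0.45   0.0481 0.1475] q deg 40.88 r 0.1107
ring n 65 top z 0.1654 mean [0.4395 0.0494 0.152 ] q deg 41.21 r 0.1213
nut [ 0.5403 -0.3175] area 360 flat normals at 54.6 +60k; amp 0.39
no nut at (0.5325, -0.3125)
no nut at (0.396, -0.302)
no nut at (0.396, -0.302)
depth nut 46 [ 0.3956 -0.3046  0.0144]
shift [ 0.8 -1.  90.1] n>=2 turn [-0.  -0.   0.2]
```

```bash
cat >> h.py <<'E'
def ringtop(c,deg):
    "image row of the ring's top against rows for lift 0 and 8 mm (ring at carousel angle deg)"
    a=np.radians(deg+128); xy=A+.119*np.array([np.cos(a),np.sin(a)]); P=pts(c)
    pr=proj(c,[[*xy,.163],[*xy,.171]]); u=int(pr[0,0]); v0=int(pr[1,1])-10
    w=P[v0:v0+40,u-9:u+10]; m=(np.linalg.norm(w[...,:2]-xy,axis=2)<.03)&(w[...,2]>.123)
    print("deg",deg,"top row",np.where(m.any(1))[0][0]+v0,"rows lift0/8",pr[:,1].round(1), "zmax",w[...,2][m].max().round(4))
E
python3 - <<'E'
from h import *
ringtop(dict(np.load("scene0.npz")),-8); ringtop(dict(np.load("scene2.npz")),0)
c=env.camera("scene"); ringtop(c,40.5); ringtop(c,40.)
ringtop(dict(np.load("top0.npz")),-8);ringtop(env.camera("top"),40.5)
u,v=proj(c,[.396,-.3022,.016])[0].astype(int);u2,v2=proj(c,[.442,.05,.145])[0].astype(int)
cv2.imwrite("pics/g2.png",np.hstack([cv2.resize(c["color"][b-40:b+40,a-40:a+40],(400,400),interpolation=cv2.INTER_CUBIC) for a,b in((u,v),(u2,v2))]))
E
```

```text
deg -8 top row 186 rows lift0/8 [188.4 185.3] zmax 0.1695
deg 0 top row 185 rows lift0/8 [184.9 181.8] zmax 0.162
deg 40.5 top row 175 rows lift0/8 [175.6 172.6] zmax 0.164
deg 40.0 top row 175 rows lift0/8 [175.7 172.6] zmax 0.164
deg -8 top row 261 rows lift0/8 [264.  263.6] zmax 0.1735
deg 40.5 top row 282 rows lift0/8 [287.3 287.1] zmax 0.1662
```

View pics/g2.png

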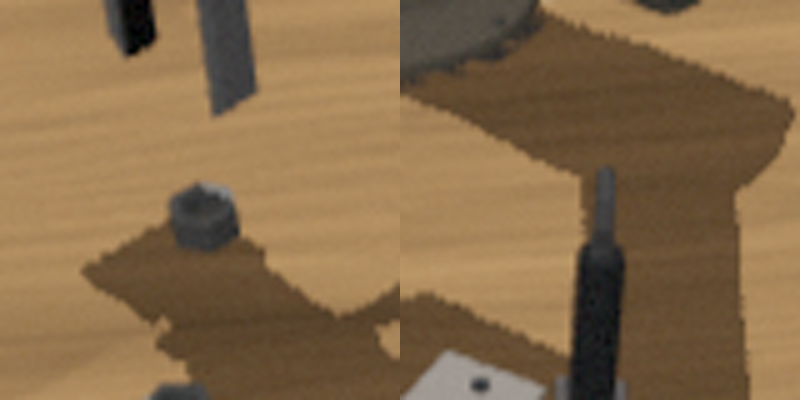

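The second nut is at (204,205) in the left crop, within a pixel of the prediction. In the right crop the ring stands low on its pillar: its top row is 175 against 175.6 predicted for home, so pot1 is locked. I'll grip the nut.

Request:
jog_arm:
  plan:
    - [0.8,-1,45,0,0,0]
    - [0,0,30,0,0,0]
    - [0,0,14,0,0,0]
    - [0,0,0,0,0,0]

```text
time_s: 26.68
tool_pos: [0.396, -0.3022, 0.0119]
eef_rot: [-1.358, -2.831, -0.001]
ft_force: [-0.3, -0.2, -0.2]
opening: 0.642
grip_force: 0.0
```

Request:
jog_arm:
  plan:
    - [0,0,0,0,0,0]
    - [0,0,0,0,0,0]
    - [0,0,0,0,0,0]
    - [0,0,0,0,0,0]
    - [0,0,0,0,0,0]
  jaw: 0
  grip_force: 40

```text
time_s: 27.3
tool_pos: [0.3965, -0.3029, 0.013]
eef_rot: [1.358, 2.832, -0.001]
ft_force: [-1.0, -0.4, 5.8]
opening: 0.314
grip_force: 40.0
```

Request:
jog_arm:
  plan:
    - [0,0,-40,0,0,0]
    - [0,0,-55,0,0,0]
    - [0,0,-55,0,0,0]
    - [0,0,-55,0,0,0]
    - [0,0,0,0,0,0]
    - [0,0,0,0,0,0]

```text
time_s: 28.05
tool_pos: [0.3956, -0.3016, 0.2163]
eef_rot: [-1.358, -2.831, -0.001]
ft_force: [-0.2, 0.3, -1.4]
opening: 0.318
grip_force: 40.0
```

```bash
python3 - <<'E'
from h import *
show(); go(.6428,.0385,.218,128.6)
E
```

```text
t 28.05 tcp [ 0.3956 -0.3016  0.2163] yaw 128.7 tilt [-0.001  0.001 -1.   ] F [-0.2  0.3 -1.4] open 29.9 grip 40.0 q [-0.79  0.16  1.66  0.    1.33 -1.47]
shift [110.7 405.6  -1.5] n>=8 turn [-0.  -0.1  0.1]
```

Request:
jog_arm:
  plan:
    - [11.1,40.6,0,0,0,0]
    - [11.1,40.6,0,0,0,0]
    - [11.1,40.6,0,0,0,0]
    - [11.1,40.6,0,0,0,0]
    - [11.1,40.6,0,0,0,0]

```text
time_s: 28.68
tool_pos: [0.5191, -0.1304, 0.2144]
eef_rot: [-1.357, -2.827, 0.001]
ft_force: [0.6, -0.1, -0.0]
opening: 0.309
grip_force: 40.0
```

Request:
jog_arm:
  plan:
    - [11.1,40.6,0,0,0,0]
    - [11.1,40.6,0,0,0,0]
    - [11.1,40.6,0,0,0,0]
    - [11.1,40.6,0,0,0,0]
    - [11.1,40.6,0,0,0,0]
    - [0,0,0,0,0,0]
    - [0,0,0,0,0,0]
    - [0,0,0,0,0,0]

```text
time_s: 29.68
tool_pos: [0.6425, 0.0372, 0.2164]
eef_rot: [-1.36, -2.83, 0.002]
ft_force: [0.5, 1.1, -1.3]
opening: 0.318
grip_force: 40.0
```

```bash
python3 - <<'E'
from h import *
show(); go(.6428,.0385,.166,128.6)
c=env.camera("scene"); P=pts(c); q=P.reshape(-1,3); o=env.observe()["tool_pos"]; 
m=q[(np.linalg.norm(q[:,:2]-o[:2],axis=1)<.012)&(abs(q[:,2]-o[2])<.02)]; print("points between fingers",len(m),m.mean(0).round(4),m[:,2].min(),m[:,2].max())
E
```

```text
t 29.68 tcp [0.6425 0.0372 0.2164] yaw 128.7 tilt [-0.002 -0.    -1.   ] F [ 0.5  1.1 -1.3] open 29.9 grip 40.0 q [-0.05  0.38  1.34 -0.    1.42 -0.72]
shift [ 0.7  1.1 50.4] n>=1 turn [-0.1 -0.1  0.1]
points between fingers 57 [0.6396 0.0357 0.2137] 0.20335020182954233 0.2201617370512049
```

Request:
jog_arm:
  plan:
    - [0.7,1.1,25,0,0,0]
    - [0,0,20,0,0,0]
    - [0,0,5,0,0,0]
    - [0,0,0,0,0,0]
    - [0,0,0,0,0,0]

```text
time_s: 30.35
tool_pos: [0.6445, 0.0392, 0.1685]
eef_rot: [1.359, 2.83, 0.001]
ft_force: [0.1, 0.4, -1.1]
opening: 0.316
grip_force: 40.0
```

Request:
jog_arm:
  plan:
    - [0,0,0,0,0,0]
    - [0,0,0,0,0,0]
    - [0,0,0,0,0,0]
    - [0,0,0,0,0,0]
  jaw: 46

```text
time_s: 30.85
tool_pos: [0.644, 0.0395, 0.1674]
eef_rot: [1.359, 2.832, -0.0]
ft_force: [-0.5, 0.7, 0.2]
opening: 0.492
grip_force: 0.0
```

Request:
jog_arm:
  plan:
    - [0,0,-25,0,0,0]
    - [0,0,-25,0,0,0]
    - [0,0,0,0,0,0]

```text
time_s: 31.22
tool_pos: [0.6452, 0.0394, 0.2194]
eef_rot: [1.357, 2.829, 0.003]
ft_force: [-0.0, -0.4, -0.5]
opening: 0.492
grip_force: 0.0
```

Request:
jog_arm:
  plan:
    - [26.4,15.5,0,0,0,0]
    - [26.4,15.4,0,0,0,0]
    - [0,0,0,0,0,0]
    - [0,0,0,0,0,0]
  jaw: 0
  grip_force: 20

```text
time_s: 31.72
tool_pos: [0.6347, 0.0994, 0.2164]
eef_rot: [-1.358, -2.832, 0.002]
ft_force: [0.4, -0.7, -0.1]
opening: 0.1
grip_force: 0.0
```

```bash
python3 - <<'E'
from h import *
show(); go(.634,.099,.180,128.6)
E
```

```text
t 31.73 tcp [0.6347 0.0994 0.2164] yaw 128.7 tilt [-0.001 -0.001 -1.   ] F [ 0.4 -0.7 -0.1] open 9.4 grip 0.0 q [ 0.05  0.38  1.35 -0.    1.42 -0.63]
shift [ 0.1 -0.7 36.4] n>=1 turn [-0.1  0.   0.1]
```

Request:
jog_arm:
  plan:
    - [0,0,20,0,0,0]
    - [0,0,16,0,0,0]
    - [0,0,0,0,0,0]
    - [0,0,4,0,0,0]
    - [0,0,4,0,0,0]
    - [0,0,4,0,0,0]
    - [0,0,2,0,0,0]
    - [0,0,0,0,0,0]

```text
time_s: 32.72
tool_pos: [0.6356, 0.0998, 0.169]
eef_rot: [1.358, 2.83, 0.001]
ft_force: [-1.3, -0.7, 7.6]
opening: 0.006
grip_force: 3.6
```

Request:
jog_arm:
  plan:
    - [0,0,1,0,0,0]
    - [0,0,0,0,0,0]
    - [0,0,0,0,0,0]
    - [0,0,0,0,0,0]

```text
time_s: 33.22
tool_pos: [0.6356, 0.0997, 0.1683]
eef_rot: [1.358, 2.83, 0.001]
ft_force: [-1.9, -0.2, 7.5]
opening: 0.002
grip_force: 3.9
```

Request:
jog_arm:
  plan:
    - [0,0,-4,0,0,0]
    - [0,0,-8,0,0,0]
    - [0,0,-30,0,0,0]
    - [0,0,-40,0,0,0]
    - [0,0,0,0,0,0]
  jaw: 30

```text
time_s: 33.85
tool_pos: [0.6365, 0.1001, 0.2516]
eef_rot: [1.357, 2.828, 0.004]
ft_force: [0.3, -0.4, -0.8]
opening: 0.321
grip_force: 0.0
```

```bash
python3 - <<'E'
from h import *
show(); go(.4435,.0499,.25,168.7)
E
```

```text
t 33.85 tcp [0.6365 0.1001 0.2516] yaw 128.7 tilt [ 0.006  0.    -1.   ] F [ 0.3 -0.4 -0.8] open 30.2 grip 0.0 q [ 0.05  0.36  1.28 -0.    1.49 -0.63]
shift [  81.6 -181.9    0.4] n>=4 turn [  0.2   0.3 -40. ]
```

Request:
jog_arm:
  plan:
    - [16.3,-36.4,0,0,0,0]
    - [16.3,-36.4,0,0,0,0]
    - [16.3,-36.4,0,0,0,0]
    - [16.3,-36.4,0,0,0,0]
    - [16.3,-36.3,0,0,0,-10]

```text
time_s: 34.48
tool_pos: [0.4397, 0.0495, 0.2467]
eef_rot: [-1.099, -2.94, 0.002]
ft_force: [0.3, 0.3, -0.8]
opening: 0.32
grip_force: 0.0
```

Request:
jog_arm:
  plan:
    - [0,0,0,0,0,-10]
    - [0,0,0,0,0,-10]
    - [0,0,0,0,0,-10]
    - [0,0,0,0,0,0]
    - [0,0,0,0,0,0]

```text
time_s: 35.1
tool_pos: [0.4416, 0.0497, 0.2476]
eef_rot: [-0.312, -3.124, 0.0]
ft_force: [0.6, -0.1, -0.2]
opening: 0.323
grip_force: 0.0
```

```bash
python3 - <<'E'
from h import *
show(); t=env.camera("top"); c=env.camera("scene"); ringtop(c,40.5)
u,v=proj(t,[.6428,.0385,.110])[0].astype(int); P=pts(t); print("chute floor z",P[v-3:v+4:2,u-3:u+4:2,2].round(4).tolist(), t["color"][v-4:v+5,u-4:u+5].mean((0,1)))
for k in((.5325,-.3125),): nut(c,k); nut(t,k)
go(.4435,.0499,.146,168.7)
E
```

```text
t 35.1 tcp [0.4416 0.0497 0.2476] yaw 168.6 tilt [-0.002 -0.    -1.   ] F [ 0.6 -0.1 -0.2] open 30.4 grip 0.0 q [-0.04  0.06  1.69 -0.    1.39 -1.42]
deg 40.5 top row 175 rows lift0/8 [175.6 172.6] zmax 0.1621
chute floor z [[0.1016, 0.1036, 0.1058, 0.1004], [0.1065, 0.1038, 0.1015, 0.1024], [0.1077, 0.1058, 0.1061, 0.1046], [0.1074, 0.1009, 0.1061, 0.1055]] [45.40740741 42.98765432 40.08641975]
nut [ 0.5349 -0.3129] area 752 flat normals at 49.3 +60k; amp 0.96
nut [ 0.5304 -0.3122] area 759 flat normals at 48.8 +60k; amp 0.7
shift [ -1.6   0.5 102. ] n>=2 turn [-0.  -0.  -0.1]
```

Request:
jog_arm:
  plan:
    - [-1.6,0.5,50,0,0,0]
    - [0,0,35,0,0,0]
    - [0,0,17,0,0,0]
    - [0,0,0,0,0,0]

```text
time_s: 35.7
tool_pos: [0.4426, 0.0499, 0.1451]
eef_rot: [-0.309, -3.123, 0.0]
ft_force: [0.2, 0.5, 0.6]
opening: 0.319
grip_force: 0.0
```

Request:
jog_arm:
  plan:
    - [0,0,0,0,0,0]
    - [0,0,0,0,0,0]
    - [0,0,0,0,0,0]
    - [0,0,0,0,0,0]
  jaw: 0
  grip_force: 40

```text
time_s: 36.2
tool_pos: [0.4444, 0.0498, 0.1472]
eef_rot: [0.308, 3.124, -0.0]
ft_force: [-0.3, 0.0, 4.3]
opening: 0.072
grip_force: 40.0
```

Request:
jog_arm:
  plan:
    - [0,0,-5,0,0,0]
    - [0,0,-5,0,0,0]
    - [0,0,-4,0,0,0]
    - [0,0,0,0,0,0]
    - [0,0,0,0,0,0]

```text
time_s: 36.83
tool_pos: [0.4443, 0.0498, 0.1602]
eef_rot: [0.308, 3.125, -0.0]
ft_force: [5.5, -1.5, -6.9]
opening: 0.075
grip_force: 40.0
```

```bash
python3 -c "
from h import *
show();ang()"
```

```text
t 36.83 tcp [0.4443 0.0498 0.1602] yaw 168.7 tilt [ 0.001 -0.    -1.   ] F [ 5.5 -1.5 -6.9] open 7.0 grip 40.0 q [-0.04  0.12  1.85 -0.    1.17 -1.42]
r 0.1167 q 40.59
```

Request:
jog_arm:
  plan:
    - [-0.4,-9.3,0,0,0,-4.5]
    - [-0.4,-9.3,0,0,0,-4.5]
    - [-0.4,-9.3,0,0,0,-4.5]
    - [-0.4,-9.3,0,0,0,-4.5]
    - [0,0,0,0,0,0]

```text
time_s: 37.45
tool_pos: [0.4426, 0.0127, 0.1602]
eef_rot: [-0.182, 3.136, 0.001]
ft_force: [4.7, -0.2, -7.6]
opening: 0.073
grip_force: 40.0
```

Request:
jog_arm:
  plan:
    - [-0.4,-9.3,0,0,0,-4.5]
    - [-0.4,-9.3,0,0,0,-4.5]
    - [-0.4,-9.3,0,0,0,-4.5]
    - [-0.4,-9.3,0,0,0,-4.5]
    - [-0.1,-5.5,0,0,0,-2.6]
    - [0,0,0,0,0,0]

```text
time_s: 38.2
tool_pos: [0.4545, -0.0271, 0.1599]
eef_rot: [0.739, -3.052, -0.002]
ft_force: [3.2, 0.3, -6.8]
opening: 0.071
grip_force: 40.0
```

```bash
python3 -c "
from h import *
show();ang()"
```

```text
t 38.2 tcp [ 0.4545 -0.0271  0.1599] yaw -152.8 tilt [-0.001  0.001 -1.   ] F [ 3.2  0.3 -6.8] open 6.7 grip 40.0 q [-0.21  0.14  1.83  0.    1.18 -2.26]
r 0.1173 q 79.3
```

Request:
jog_arm:
  plan:
    - [0,-1.5,0,0,0,-0.7]
    - [0,-0.6,3,0,0,-0.3]
    - [0,0,2.5,0,0,0]
    - [0,0,0,0,0,0]

```text
time_s: 38.7
tool_pos: [0.4556, -0.0294, 0.1546]
eef_rot: [0.769, -3.045, -0.001]
ft_force: [2.1, 2.1, -5.9]
opening: 0.076
grip_force: 40.0
```

Request:
jog_arm:
  plan:
    - [0,0,2,0,0,0]
    - [0,0,0,0,0,0]

```text
time_s: 38.95
tool_pos: [0.4558, -0.0296, 0.1528]
eef_rot: [0.769, -3.046, -0.0]
ft_force: [1.8, 1.7, -5.5]
opening: 0.073
grip_force: 40.0
```

```bash
python3 -c "
from h import *
show();ang()"
```

```text
t 38.95 tcp [ 0.4558 -0.0296  0.1528] yaw -151.7 tilt [-0.  0. -1.] F [ 1.8  1.7 -5.5] open 6.8 grip 40.0 q [-0.22  0.14  1.84 -0.    1.16 -2.28]
r 0.1173 q 80.68
```

Request:
jog_arm:
  plan:
    - [0,0,2,0,0,0]
    - [0,0,2,0,0,0]
    - [0,0,1,0,0,0]
    - [0,0,0,0,0,0]

```text
time_s: 39.45
tool_pos: [0.4558, -0.0297, 0.1478]
eef_rot: [0.769, -3.046, 0.0]
ft_force: [0.4, 0.4, -4.0]
opening: 0.072
grip_force: 40.0
```

Request:
jog_arm:
  plan:
    - [0,0,0,0,0,0]
    - [0,0,0,0,0,0]
    - [0,0,0,0,0,0]
  jaw: 30

```text
time_s: 39.83
tool_pos: [0.4562, -0.0299, 0.1483]
eef_rot: [-0.769, 3.046, -0.001]
ft_force: [-0.1, -0.0, -0.5]
opening: 0.311
grip_force: 0.0
```

Request:
jog_arm:
  plan:
    - [0,0,-30,0,0,0]
    - [0,0,-50,0,0,0]
    - [0,0,-30,0,0,0]
    - [0,0,0,0,0,0]
    - [0,0,0,0,0,0]
  jaw: 60

```text
time_s: 40.45
tool_pos: [0.4553, -0.0296, 0.2569]
eef_rot: [0.768, -3.045, -0.001]
ft_force: [0.3, 0.2, -0.0]
opening: 0.635
grip_force: 0.0
```

```bash
python3 - <<'E'
from h import *
show(); c=env.camera("scene"); t=env.camera("top"); ringz(c); ringtop(c,80.5)
for k in((.5325,-.3125),): nut(c,k); nut(t,k)
for y in (139.1,79.1,199.1): go(.5327,-.3126,.10,y)
E
```

```text
t 40.45 tcp [ 0.4553 -0.0296  0.2569] yaw -151.7 tilt [-0.002  0.    -1.   ] F [ 0.3  0.2 -0. ] open 59.7 grip 0.0 q [-0.22  0.07  1.66 -0.    1.41 -2.28]
ring n 121 top z 0.1621 mean [ 0.4561 -0.0319  0.1434] q deg -278.26 r 0.1182
deg 80.5 top row 181 rows lift0/8 [181.5 178.4] zmax 0.1621
nut [ 0.535  -0.3129] area 755 flat normals at 49.1 +60k; amp 0.95
nut [ 0.5304 -0.3122] area 761 flat normals at 48.8 +60k; amp 0.67
shift [  65.6 -286.3  156. ] n>=6 turn [ 0.  -0.2 69.2]
shift [  65.6 -286.3  156. ] n>=6 turn [-1.000e-01 -2.000e-01  1.292e+02]
shift [  65.6 -286.3  156. ] n>=6 turn [ 0.1 -0.1  9.2]
```

Request:
jog_arm:
  plan:
    - [9.4,-40.9,10,0,0,0]
    - [9.4,-40.9,24,0,0,0]
    - [9.4,-40.9,24,0,0,0]
    - [9.4,-40.9,24,0,0,0]
    - [9.4,-40.9,24,0,0,0]
    - [9.4,-40.9,24,0,0,0]
    - [9.2,-40.9,26,0,0,10]
    - [0,0,0,0,0,10]

```text
time_s: 41.55
tool_pos: [0.5327, -0.3145, 0.0973]
eef_rot: [0.215, -3.129, -0.006]
ft_force: [0.6, 0.9, 0.6]
opening: 0.637
grip_force: 0.0
```

Request:
jog_arm:
  plan:
    - [0,0,0,0,0,10]
    - [0,0,0,0,0,10]
    - [0,0,0,0,0,10]
    - [0,0,0,0,0,10]
    - [0,0,0,0,0,9.2]
    - [0,0,0,0,0,0]
    - [0,0,0,0,0,0]

```text
time_s: 42.42
tool_pos: [0.5337, -0.3125, 0.101]
eef_rot: [-1.093, -2.944, -0.0]
ft_force: [-0.2, 0.3, -0.2]
opening: 0.636
grip_force: 0.0
```

```bash
python3 - <<'E'
from h import *
show(); c=env.camera("scene"); P=pts(c)
for k in ((.535,-.3129),(.5327,-.3126)):
    u,v=proj(c,[*k,.016])[0].astype(int); w=P[v-16:v+17,u-16:u+17].reshape(-1,3); w=w[(w[:,2]>.013)&(w[:,2]<.02)]; print("depth nut",len(w),w.mean(0).round(4),((w.min(0)+w.max(0))/2).round(4))
go(.5327,-.3126,.011,139.1)
E
```

```text
t 42.42 tcp [ 0.5337 -0.3125  0.101 ] yaw 139.3 tilt [-0.001  0.001 -1.   ] F [-0.2  0.3 -0.2] open 59.8 grip 0.0 q [-0.64  0.42  1.58 -0.    1.15 -1.5 ]
depth nut 67 [ 0.5317 -0.3127  0.0149] [ 0.5313 -0.3127  0.0156]
depth nut 67 [ 0.5317 -0.3127  0.0149] [ 0.5313 -0.3127  0.0156]
shift [ 0.8 -0.7 90.3] n>=2 turn [-0.  -0.1  0.1]
```

Request:
jog_arm:
  plan:
    - [0.8,-0.7,45,0,0,0]
    - [0,0,30,0,0,0]
    - [0,0,14,0,0,0]
    - [0,0,0,0,0,0]

```text
time_s: 42.98
tool_pos: [0.5327, -0.3126, 0.0122]
eef_rot: [-1.096, -2.943, -0.001]
ft_force: [-0.6, 0.5, 0.0]
opening: 0.639
grip_force: 0.0
```

Request:
jog_arm:
  plan:
    - [0,0,0,0,0,0]
    - [0,0,0,0,0,0]
    - [0,0,0,0,0,0]
    - [0,0,0,0,0,0]
    - [0,0,0,0,0,0]
  jaw: 0
  grip_force: 40

```text
time_s: 43.6
tool_pos: [0.5333, -0.3132, 0.0137]
eef_rot: [1.096, 2.943, -0.001]
ft_force: [-0.4, -0.6, 4.2]
opening: 0.314
grip_force: 40.0
```

Request:
jog_arm:
  plan:
    - [0,0,-40,0,0,0]
    - [0,0,-55,0,0,0]
    - [0,0,-55,0,0,0]
    - [0,0,-55,0,0,0]
    - [0,0,0,0,0,0]
    - [0,0,0,0,0,0]

```text
time_s: 44.35
tool_pos: [0.5325, -0.3122, 0.2168]
eef_rot: [-1.096, -2.942, -0.001]
ft_force: [-0.7, 0.3, -0.7]
opening: 0.314
grip_force: 40.0
```

```bash
python3 - <<'E'
from h import *
show(); go(.6428,.0385,.218,139.1)
E
```

```text
t 44.35 tcp [ 0.5325 -0.3122  0.2168] yaw 139.1 tilt [-0.001  0.001 -1.   ] F [-0.7  0.3 -0.7] open 29.5 grip 40.0 q [-0.64  0.34  1.4   0.    1.4  -1.5 ]
shift [146.  337.4  -0.9] n>=7 turn [ 0.  -0.1  0. ]
```

Request:
jog_arm:
  plan:
    - [14.6,33.7,0,0,0,0]
    - [14.6,33.7,0,0,0,0]
    - [14.6,33.7,0,0,0,0]
    - [14.6,33.7,0,0,0,0]
    - [14.6,33.7,0,0,0,0]

```text
time_s: 44.98
tool_pos: [0.587, -0.1359, 0.2148]
eef_rot: [-1.095, -2.939, -0.0]
ft_force: [0.3, -1.0, -0.9]
opening: 0.315
grip_force: 40.0
```

Request:
jog_arm:
  plan:
    - [14.6,33.7,0,0,0,0]
    - [14.6,33.7,0,0,0,0]
    - [14.6,33.7,0,0,0,0]
    - [14.6,33.7,0,0,0,0]
    - [14.6,33.7,0,0,0,0]
    - [0,0,0,0,0,0]
    - [0,0,0,0,0,0]
    - [0,0,0,0,0,0]

```text
time_s: 45.98
tool_pos: [0.6426, 0.0365, 0.217]
eef_rot: [-1.098, -2.942, 0.002]
ft_force: [-0.3, -1.6, -1.3]
opening: 0.313
grip_force: 40.0
```

```bash
python3 - <<'E'
from h import *
show(); go(.6428,.0385,.166,139.1)
c=env.camera("scene"); q=pts(c).reshape(-1,3); o=env.observe()["tool_pos"]; ringtop(c,80.5)
m=q[(np.linalg.norm(q[:,:2]-o[:2],axis=1)<.012)&(abs(q[:,2]-o[2])<.02)]; print("points between fingers",len(m),m.mean(0).round(4),m[:,2].min(),m[:,2].max())
p=np.array([.6428,.0385,.218]); go(.634,.099,.218,139.1,p,139.1)
E
```

```text
t 45.98 tcp [0.6426 0.0365 0.217 ] yaw 139.1 tilt [-0.002 -0.    -1.   ] F [-0.3 -1.6 -1.3] open 29.5 grip 40.0 q [-0.05  0.38  1.34 -0.    1.42 -0.91]
shift [ 1.1  1.8 51. ] n>=1 turn [-0.1 -0.1 -0. ]
deg 80.5 top row 181 rows lift0/8 [181.5 178.4] zmax 0.1615
points between fingers 65 [0.6421 0.0359 0.2142] 0.2059648601411166 0.22048772904199876
shift [46.3 40.   0. ] n>=2 turn [0. 0. 0.]
```

Request:
jog_arm:
  plan:
    - [0.5,1.5,25,0,0,0]
    - [0,0,20,0,0,0]
    - [0,0,5,0,0,0]
    - [0,0,0,0,0,0]
    - [0,0,0,0,0,0]

```text
time_s: 46.65
tool_pos: [0.6444, 0.0388, 0.1689]
eef_rot: [1.097, 2.942, 0.001]
ft_force: [0.5, -0.0, -0.9]
opening: 0.313
grip_force: 40.0
```

Request:
jog_arm:
  plan:
    - [0,0,0,0,0,0]
    - [0,0,0,0,0,0]
    - [0,0,0,0,0,0]
    - [0,0,0,0,0,0]
  jaw: 46

```text
time_s: 47.15
tool_pos: [0.6438, 0.0391, 0.1679]
eef_rot: [1.097, 2.944, -0.0]
ft_force: [0.6, 0.6, 0.6]
opening: 0.491
grip_force: 0.0
```

Request:
jog_arm:
  plan:
    - [0,0,-25,0,0,0]
    - [0,0,-25,0,0,0]
    - [0,0,0,0,0,0]

```text
time_s: 47.52
tool_pos: [0.6451, 0.039, 0.2199]
eef_rot: [1.095, 2.94, 0.002]
ft_force: [-0.1, -0.1, -0.7]
opening: 0.487
grip_force: 0.0
```

Request:
jog_arm:
  plan:
    - [23,20,0,0,0,0]
    - [23,20,0,0,0,0]
    - [0,0,0,0,0,0]
    - [0,0,0,0,0,0]
  jaw: 0
  grip_force: 20

```text
time_s: 48.02
tool_pos: [0.6348, 0.0988, 0.2169]
eef_rot: [-1.096, -2.943, 0.002]
ft_force: [-0.3, -1.0, 0.4]
opening: 0.101
grip_force: 0.0
```

```bash
python3 - <<'E'
from h import *
show(); go(.634,.099,.180,139.1)
E
```

```text
t 48.02 tcp [0.6348 0.0988 0.2169] yaw 139.1 tilt [-0.001 -0.001 -1.   ] F [-0.3 -1.   0.4] open 9.5 grip 0.0 q [ 0.05  0.38  1.34 -0.    1.42 -0.81]
shift [ 0.7 -0.4 36.9] n>=1 turn [-0.1 -0.   0. ]
```

Request:
jog_arm:
  plan:
    - [0,0,20,0,0,0]
    - [0,0,16.5,0,0,0]
    - [0,0,0,0,0,0]
    - [0,0,4,0,0,0]
    - [0,0,4,0,0,0]
    - [0,0,4,0,0,0]
    - [0,0,2,0,0,0]
    - [0,0,0,0,0,0]

```text
time_s: 49.02
tool_pos: [0.6358, 0.0992, 0.1689]
eef_rot: [1.096, 2.942, 0.001]
ft_force: [-1.3, -0.6, 8.1]
opening: 0.003
grip_force: 3.6
```

Request:
jog_arm:
  plan:
    - [0,0,1,0,0,0]
    - [0,0,0,0,0,0]
    - [0,0,0,0,0,0]
    - [0,0,0,0,0,0]

```text
time_s: 49.52
tool_pos: [0.6358, 0.0992, 0.1683]
eef_rot: [1.096, 2.941, 0.001]
ft_force: [-1.1, -0.7, 7.8]
opening: 0.005
grip_force: 3.9
```

Request:
jog_arm:
  plan:
    - [0,0,-4,0,0,0]
    - [0,0,-8,0,0,0]
    - [0,0,-30,0,0,0]
    - [0,0,-40,0,0,0]
    - [0,0,0,0,0,0]
  jaw: 30

```text
time_s: 50.15
tool_pos: [0.6367, 0.0995, 0.2516]
eef_rot: [1.095, 2.939, 0.003]
ft_force: [1.2, -0.5, 0.1]
opening: 0.317
grip_force: 0.0
```

Request:
jog_arm:
  plan:
    - [40,0,0,0,0,0]
    - [40,0,0,0,0,0]
    - [40,0,0,0,0,0]
    - [40,0,0,0,0,0]
    - [40,0,0,0,0,0]
    - [0,0,0,0,0,0]
    - [0,0,0,0,0,0]

```text
time_s: 51.02
tool_pos: [0.4839, 0.2299, 0.2475]
eef_rot: [-1.096, -2.944, 0.002]
ft_force: [0.4, -0.4, -0.2]
opening: 0.319
grip_force: 0.0
```

```bash
python3 - <<'E'
from h import *
show(); t=env.camera("top"); c=env.camera("scene"); ringtop(c,80.5); ringtop(c,79.5)
u,v=proj(t,[.6428,.0385,.110])[0].astype(int); P=pts(t); print("chute floor z",P[v-3:v+4:2,u-3:u+4:2,2].round(4).tolist(), t["color"][v-4:v+5,u-4:u+5].mean((0,1)))
m=P[203:220,240:258].reshape(-1,3); k=m[(m[:,2]>.155)&(m[:,2]<.18)]; print("tab z",k[:,2].mean() if len(k) else None)
cv2.imwrite("pics/f.png",np.hstack([cv2.resize(t["color"][175:305,225:355],(400,400),interpolation=cv2.INTER_CUBIC),cv2.resize(c["color"][165:305,310:450],(400,400),interpolation=cv2.INTER_CUBIC)]))
E
```

```text
t 51.02 tcp [0.4839 0.2299 0.2475] yaw 139.2 tilt [-0.001 -0.001 -1.   ] F [ 0.4 -0.4 -0.2] open 30.0 grip 0.0 q [ 0.31  0.2   1.53 -0.    1.42 -0.54]
deg 80.5 top row 181 rows lift0/8 [181.5 178.4] zmax 0.1629
deg 79.5 top row 181 rows lift0/8 [181.2 178.1] zmax 0.1629
chute floor z [[0.1049, 0.108, 0.1039, 0.1032], [0.1036, 0.1005, 0.1028, 0.1025], [0.107, 0.1048, 0.1047, 0.1027], [0.1004, 0.107, 0.1022, 0.1043]] [49.         46.51851852 43.44444444]
tab z 0.1685265533314368
```

View pics/f.png

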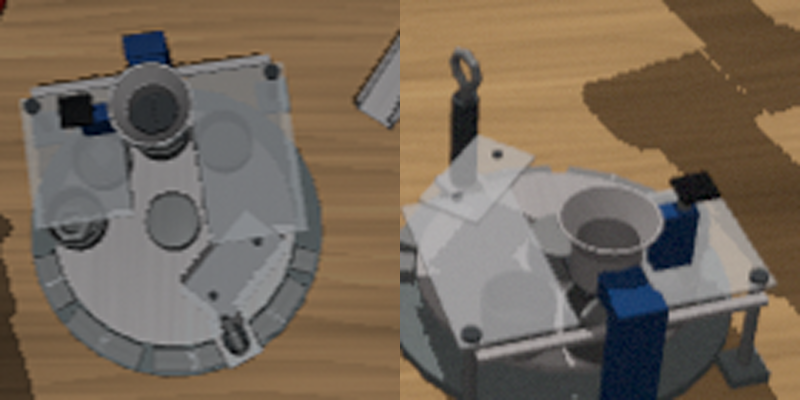

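```bash
python3 - <<'E'
from h import *
t=env.camera("top"); g=cv2.cvtColor(t["color"],cv2.COLOR_BGR2GRAY)
for n,d in(("pot0",80),("pot1",40),("pot3",-40)):
    a=np.radians(d); p=st(.085*np.cos(a),.085*np.sin(a)); u,v=proj(t,[*p,.05])[0].round().astype(int)
    w=g[v-8:v+9,u-8:u+9]; print(n,"std",w[3:-3,3:-3].std().round(2)); print(w[::2,::2].tolist())
P=pts(t); bx=(P[...,2]>.011)&(P[...,2]<.022)&(P[...,0]>.2)&(P[...,0]<.8)&(abs(P[...,1])<.5)&(np.linalg.norm(P[...,:2]-A,axis=2)>.15)
k,l,s,ct=cv2.connectedComponentsWithStats(bx.astype(np.uint8)); print([(ct[i].round().tolist(),int(s[i,4])) for i in range(1,k) if s[i,4]>30])
E
```

```text
pot0 std 23.26
[[110, 105, 105, 105, 103, 104, 106, 116, 121], [104, 106, 108, 111, 111, 113, 110, 105, 119], [105, 111, 115, 115, 116, 112, 112, 112, 111], [106, 116, 107, 108, 111, 113, 111, 119, 111], [111, 114, 121, 126, 126, 134, 119, 102, 81], [113, 94, 79, 79, 80, 101, 57, 62, 59], [13, 104, 52, 44, 85, 82, 54, 71, 16], [70, 30, 120, 97, 91, 40, 74, 36, 103], [87, 87, 71, 66, 75, 64, 23, 101, 136]]
pot1 std 1.98
[[115, 36, 9, 8, 48, 71, 94, 119, 70], [108, 106, 107, 111, 113, 111, 105, 89, 111], [104, 106, 110, 114, 115, 112, 112, 104, 57], [105, 109, 114, 116, 115, 115, 112, 115, 53], [107, 112, 111, 115, 116, 113, 111, 115, 66], [107, 112, 111, 112, 114, 112, 112, 113, 57], [108, 111, 112, 111, 111, 112, 112, 113, 63], [115, 108, 111, 111, 112, 112, 112, 108, 79], [123, 113, 110, 111, 113, 111, 104, 106, 109]]
pot3 std 0.62
[[111, 104, 105, 104, 104, 104, 105, 111, 114], [105, 104, 110, 112, 112, 111, 105, 104, 113], [105, 111, 111, 112, 111, 112, 112, 106, 108], [107, 111, 112, 111, 111, 111, 111, 112, 107], [111, 112, 112, 111, 111, 112, 111, 112, 110], [112, 111, 112, 111, 112, 112, 112, 112, 112], [111, 113, 111, 112, 111, 111, 111, 110, 110], [116, 110, 112, 112, 111, 109, 110, 103, 123], [109, 110, 104, 106, 107, 103, 104, 120, 121]]
[([218.0, 191.0], 76)]
```

```bash
python3 - <<'E'
from h import *
t=env.camera("top"); a=np.radians(40); p=st(.085*np.cos(a),.085*np.sin(a)); u,v=proj(t,[*p,.05])[0].round().astype(int)
e=cv2.resize(cv2.imread("pics/e3.png"),(130,130),interpolation=cv2.INTER_AREA); e=cv2.cvtColor(e,cv2.COLOR_BGR2GRAY)
w=e[v-175-8:v-175+9,u-225-8:u-225+9]; print(w[3:-3,3:-3].std(),w[::2,::2].tolist())
n=cv2.cvtColor(t["color"],cv2.COLOR_BGR2GRAY)[v-10:v+11,u-10:u+11]; x=[cv2.resize(np.clip((i.astype(float)-100)*8,0,255).astype(np.uint8),(390,390),interpolation=cv2.INTER_CUBIC) for i in (e[v-185:v-164,u-235:u-214],n)]
cv2.imwrite("pics/z.png",np.hstack(x)); ringtop(env.camera("scene"),80)
E
```

```text
1.9525831884577483 [[112, 38, 10, 14, 41, 64, 88, 77, 52], [105, 103, 103, 111, 110, 109, 105, 89, 60], [103, 103, 109, 110, 113, 112, 109, 100, 35], [101, 109, 113, 108, 104, 110, 112, 110, 38], [104, 110, 110, 108, 108, 109, 111, 110, 49], [104, 112, 109, 108, 109, 108, 112, 109, 54], [103, 108, 111, 111, 109, 111, 111, 108, 65], [111, 107, 108, 112, 111, 108, 106, 105, 80], [119, 113, 107, 107, 107, 106, 102, 107, 106]]
deg 80 top row 181 rows lift0/8 [181.3 178.3] zmax 0.1629
```

View pics/z.png

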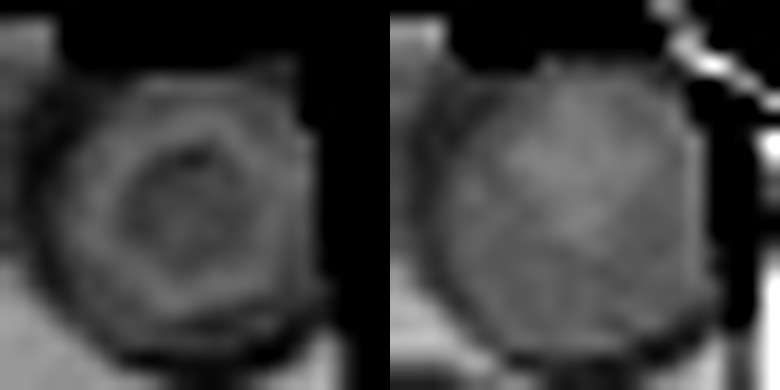

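```bash
python3 - <<'E'
from h import *
fr=[env.camera("top") for _ in range(4)]; t=fr[0]; g=np.mean([f["color"].astype(float).sum(2) for f in fr],0)
P=np.median([pts(f) for f in fr],0)
for n,d in(("pot1",40),("pot3",-40)):
    a=np.radians(d); p=st(.085*np.cos(a),.085*np.sin(a)); u,v=proj(t,[*p,.06])[0].round().astype(int)
    print(n,"depth z",P[v,u].round(3)); print((g[v-9:v+10,u-9:u+10]-330).round().astype(int))
u,v=proj(t,[.6428,.0385,.110])[0].astype(int); print("chute z"); print((P[v-9:v+10:2,u-9:u+10:2,2]*1000).round().astype(int))
E
```

```text
pot1 depth z [0.608 0.085 0.096]
[[  21   26  -74 -286 -276 -273 -274 -273 -279 -284 -283 -290 -291 -169
     2    4 -100  -94  -92]
 [  14   18  -53 -210 -292 -288 -289 -295 -254 -182 -150 -114  -84  -44
    27   27  -66 -121 -102]
 [   8    2   -6  -44  -80  -79  -37   -2   -8   -9  -10  -13  -11  -13
   -10   38   82   14 -102]
 [   2   -6  -10  -10  -10   -9    0    6    6   10    8    7   -2  -12
   -15  -60  -86    6   23]
 [  -4  -13  -13  -12  -13   -4    2    7   16   13    9    5    6    7
     3  -64 -120 -123  -60]
 [ -11  -13  -14  -10   -3    2    6   13   18   17   14    9    4    5
     9  -20 -119 -159  -98]
 [ -14  -14  -14   -8    2    7   13   17   18   18   19   16    8    4
     9   14  -76 -199  -14]
 [ -13  -12   -8    1    2   12   20   18   17   16   18   18   14   10
     6   12  -81 -169  -48]
 [ -13  -10   -1    5    1    8   18   18   17   17   18   18   14    8
     7   12  -60 -134 -100]
 [ -12  -12    1    6    4    5   10   16   19   19   18   14    9    7
     8   12  -58 -131 -102]
 [ -12   -6    4    6    5    6    4   10   19   18   16   10    6 
[... 2509 characters left out ...]
 8    7    7    7    7    0   -2
     4   -7  -20    8   37]
 [  -6  -66   14    5  -16   -5    4    4    4    7    6    7    7    0
    -9  -17    2   32   39]
 [  80   24   -3   33    4  -20  -15  -12  -11  -10   -8  -14  -17  -15
   -19    1   31   38   39]]
chute z
[[145 141 137 136 133 133 138 141 144 150]
 [142 136 129 119 115 112 117 132 138 146]
 [138 128 114 105 102 102 104 105 134 142]
 [136 116 104 105 104 105 101 105 105 141]
 [136 104 104 105 105 105 100 101 103 140]
 [135 105 101 104 104 102 104 104 103 142]
 [141 105 103 103 104 104 103 103 135 148]
 [143 139 104 104 105  40 104 104 143 151]
 [153 148 138 137 105 101 138 146 150 105]
 [ 79 155 154 150 146 148 153 155 106  77]]
```

Pot1 shows a plain bright facet of about 17 x 16 mm, which is a nut standing on edge inside the pot. The empty pot3 is uniform. The chute is empty and shut, the tab is up, the ring is home on the third notch and no nuts are left on the bench. I'm handing the job in.

```bash
python3 -c "
from h import *
print(env.close_job())"
```

```text
the job is handed in; nothing more can be done
None
```

I handed the job in at about 51 s of robot time: the three nuts that were present are in pots 0, 1 and 2, one each, with the third pot locked under the shut chute. The nut in pot 1 appears to be standing on edge, and the one in pot 2 is inferred from the empty chute and clear bench, as that pot was out of the cameras' sight.

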